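Put the printing blocks away in their outlined trays

TASK

Tidy the four hand-printing blocks: put each one flat in the tray whose painted outline has the same shape and colour, centred on the outline and turned to line up with it. Leave the roll of tape and the white dish standing where they are, and let go of everything at the end.

Things in the scene. Friction and masses are not known exactly. Their poses are not given: they have to be found in the camera images.
- block_round: loose hand-printing block, top seen from above: disc 64 mm in diameter, red; plate 20 mm thick (black rubber below, coloured top), with a pale wooden grip bar in the middle on top, 46 mm long along x, 22 mm wide along y, from 20 to 52 mm above the underside. Origin: centre of the underside, z up. About 0.07 to 0.13 kg. any turn about the vertical matches.
- block_square: loose hand-printing block, top seen from above: square 56 x 56 mm, blue; plate 20 mm thick (black rubber below, coloured top), with a pale wooden grip bar in the middle on top, 46 mm long along x, 22 mm wide along y, from 20 to 52 mm above the underside. Origin: centre of the underside, z up. About 0.07 to 0.13 kg. a quarter turn gives the same shape.
- block_oblong: loose hand-printing block, top seen from above: rectangle 70 mm (x) by 34 mm (y), green; plate 20 mm thick (black rubber below, coloured top), with a pale wooden grip bar in the middle on top, 46 mm long along x, 22 mm wide along y, from 20 to 52 mm above the underside. Origin: centre of the underside, z up. About 0.07 to 0.13 kg. a half turn gives the same shape.
- block_cross: loose hand-printing block, top seen from above: plus sign, both arms 70 mm long and 26 mm wide, yellow-orange, arms along x and y; plate 20 mm thick (black rubber below, coloured top), with a pale wooden grip bar in the middle on top, 46 mm long along x, 22 mm wide along y, from 20 to 52 mm above the underside. Origin: centre of the underside, z up. About 0.07 to 0.13 kg. a quarter turn gives the same shape.
- tray_round: fixed shallow wooden tray, 104 x 104 mm outside, rim 4 mm thick and 10 mm high, pale floor 4 mm above the table, 96 x 96 mm inside; on the floor, centred, a bold painted outline of the round block (disc 64 mm in diameter, red), same axes as the tray. Origin: centre of the underside, on the table; x and y along the sides; z up.
- tray_square: fixed shallow wooden tray, 104 x 104 mm outside, rim 4 mm thick and 10 mm high, pale floor 4 mm above the table, 96 x 96 mm inside; on the floor, centred, a bold painted outline of the square block (square 56 x 56 mm, blue), same axes as the tray. Origin: centre of the underside, on the table; x and y along the sides; z up.
- tray_oblong: fixed shallow wooden tray, 104 x 104 mm outside, rim 4 mm thick and 10 mm high, pale floor 4 mm above the table, 96 x 96 mm inside; on the floor, centred, a bold painted outline of the oblong block (rectangle 70 mm (x) by 34 mm (y), green), same axes as the tray. Origin: centre of the underside, on the table; x and y along the sides; z up.
- tray_cross: fixed shallow wooden tray, 104 x 104 mm outside, rim 4 mm thick and 10 mm high, pale floor 4 mm above the table, 96 x 96 mm inside; on the floor, centred, a bold painted outline of the cross block (plus sign, both arms 70 mm long and 26 mm wide, yellow-orange, arms along x and y), same axes as the tray. Origin: centre of the underside, on the table; x and y along the sides; z up.
- tape: bystander: loose dark grey-brown roll of tape lying flat, 64 mm in diameter, 48 mm hole, 24 mm high. Origin: centre of the underside.
- dish: bystander: loose small white ceramic dish, 68 mm in diameter at the rim, 22 mm high. Origin: centre of the underside.
Mind the look-alikes: they are no part of the job. Leave any turquoise look-alike of the tray_square alone.

How it is judged:
By the outcome, as a careful person would: the job done as asked, in the order asked, and still so for the second after the job is handed in, with the robot touching nothing.
It also fails if it takes over 115 s, if anything falls off the work surface, if the arm or the gripper's body presses on something with over 40 N, if the wrist force passes 120 N, or if a joint passes its speed limit or range.

ROBOT

A 6-joint arm with a two-finger parallel gripper is mounted at the origin on the work surface. World frame = base frame: x ahead of the robot, y to its left, z up, the work surface at z = 0. Lengths are in m, angles in degrees, forces in N, time in s.
With the tool pointing down it reaches from about 0.35 to 0.875 m from the base axis. Payload 4.2 kg.
Tool frame: the origin (TCP) lies on the centre line of the jaws, within the pads' length; the fingertips stand 8 mm ahead of it and the grasp point (between the pads) lies 11 mm behind it; z points along the fingers, y is the direction in which the jaws open and shut (so a half turn about z gives the same grasp; the last joint's range is limited). The gripper opens to 87 mm and grips with 3 to 60 N. Pads are 19 mm wide; open, the fingers measure 117 mm over their backs; the gripper's body (75 mm by 190 mm) begins 51 mm behind the grasp point.
Start: joints at [90.504, 22.042, 0.453, 0, -68.411, -14.817], TCP at [0.154, 0.606, 0.231] pointing down, gripper open.
Joint ranges: [-179.83, 179.83], [-69.29, 118.12], [-61.27, 80.66], [-181.25, 117.63], [-171.15, -9.14], [-177.46, 177.46]. Speed limits (degrees/s): [159.86, 159.86, 180, 180, 180, 180].

INTERFACE

Orientations are given as a 3x3 rotation matrix whose columns are the frame's x, y, z axes.
In Python, from station import sense, capture, finish_job, recognise gives the robot as it stands.
- The arm moves only by the tool apply_moves, never from a script. Its argument "plan" is a list that holds one entry, the list of rows, each a list of 7 numbers: the opening in per cent of the stroke, from 0 (shut) to 100 (fully open), then the shift along the world's x, y, z in units of 25 mm (1.0 is 25 mm), then the turn, a rotation vector about the world's x, y, z in rad. A call has 1 to 12 rows; each row shifts and turns the pose as measured when the row begins; what a row does not reach is not made up. A row lasts 1/12 s, in which the tool goes at most 41.7 mm and 7.16 degrees, less where a joint would pass 70% of its speed; a pose out of reach is approached as far as the arm can. A call is refused whole if a number of a shift passes 1 or a number of a turn 0.125, either way. A call with a gripper value outside its range is refused whole. The fingers move at their own pace and stop on an object; the grip force is fixed at half the most. Time passes only in rows, so rows that do not move let the fingers close. It gives the time, the measured TCP pose, the force and the opening at its end, in the units of the state.
- sense(): the state, without advancing time (a new reading comes with each control period).
- capture(name): name is "scene" or "top"; returns a dict with "pixels" (400x640x3 uint8, red, green, blue), "depth" (400x640 float32, m along the optical axis (not along the pixel's ray), 0 where there is no reading), "mtx" (3x3 intrinsics, pixels), "distortion" ([k1, k2, p1, p2, k3] as OpenCV has them; the pictures are not rectified), "R" (3x3) and "t" (3): a world point X has camera coordinates R X + t. Camera axes: x right, y down, z forward; pixel columns grow to the right and rows downward; lengths in m; the calibration is good to about 2 mm. A picture is of the moment at which its call begins.
- finish_job(): hands the job in, once; it reports no verdict.
Trained networks look in a picture, given as the dict that the camera call returned (one of the last four; its "shot" number tells which), for a name from the list of things; names that differ only in an ending like _2 or _b are one class to them, and where a whole thing is asked for, a point or a joint stands for the part that bears it (a point fixed in the world has none). Each returns a list of dicts, best first, with "score" (0 to 1); they miss things now and then, are a little off and sometimes report something else, mostly with a low value. They report only what shows in the picture. A call takes as long as a camera call. They do not tell look-alikes from the thing itself.
- recognise(label, picture): "at" ([x, y, z] in m, in the coordinates of the camera as it stood for that picture, good to about 4 mm: the middle of the surface that is visible of it).
The state is a dict: "time_s": time; "joints": joint angles; "joint_velocities": joint speeds; "effort": joint torques, N m; "tcp_pos": TCP position; "ee_rot": TCP orientation; "wrist_force": force on the tool from outside, world axes, zero at the start; "moment": the same for the moment, N m; "gripper_width": opening from 0.0 (shut) to 1.0 (fully open).
Only numpy, scipy, OpenCV 4.12 (cv2) and the standard library are available. Lean on these libraries where they do the work, as an engineer would, in place of code of your own. Each camera call takes 0.05 s, during which the arm holds its last target.

## Working session

There is one attempt and no reset: what is moved stays moved. The work goes in short steps, Python scripts to look and compute and a tool call to move; the robot and the scene stay as the last step left them, time stands still between calls to the robot, and variables do not carry over. Pictures are saved under pics/ and viewed, and the job is handed in when it is done.

Besides the shell and the picture viewer there is one more tool, called as name(argument=value, ...), one argument or row to a line, values as JSON. apply_moves: Moves the arm, as the interface text tells. Its arguments: {"type":"object","properties":{"plan":{"type":"array","items":{"type":"array","items":{"type":"array","items":{"type":"number"}}}}},"required":["plan"]}

```bash
mkdir -p pics; ls
python3 - <<'E'
from station import sense,capture
import cv2,pickle
s=sense();print(s['time_s'],s['tcp_pos'],s['ee_rot'],s['gripper_width'])
for n in ['top','scene']:
    c=capture(n);pickle.dump(c,open(n+'.pkl','wb'));cv2.imwrite(f'pics/{n}0.png',c['pixels'][:,:,::-1]);print(n,c['R'],c['t'],c['mtx'],c['distortion'])
E
```

```text
pics
0.0 [0.15432633 0.60503464 0.22945572] [[ 9.68910788e-01 -2.47409878e-01 -4.86841262e-04]
 [-2.47410352e-01 -9.68908509e-01 -2.10229369e-03]
 [ 4.84235850e-05  2.15738460e-03 -9.99997672e-01]] 1.0024546483894212
top [[ 6.08188829e-04 -9.99978939e-01  6.46154363e-03]
 [-9.85885264e-01 -1.68139213e-03 -1.67413915e-01]
 [ 1.67421253e-01 -6.26852137e-03 -9.85865523e-01]] [-0.0170721   0.45138304  1.27778137] [[493.42571229   0.         314.10618924]
 [  0.         493.42571229 201.4627347 ]
 [  0.           0.           1.        ]] [-0.11791848  0.          0.          0.          0.        ]
scene [[-0.82014181  0.57204125  0.01167093]
 [ 0.40216895  0.59086309 -0.69938612]
 [-0.40697364 -0.56890212 -0.71464875]] [ 0.35656063 -0.12332784  1.53238022] [[481.3204487    0.         307.08159453]
 [  0.         481.3204487  201.46325097]
 [  0.           0.           1.        ]] [-0.03325578  0.          0.          0.          0.        ]
```

View pics/top0.png

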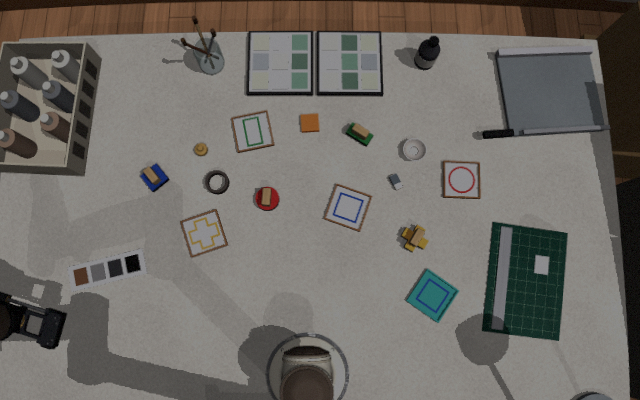

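View pics/scene0.png

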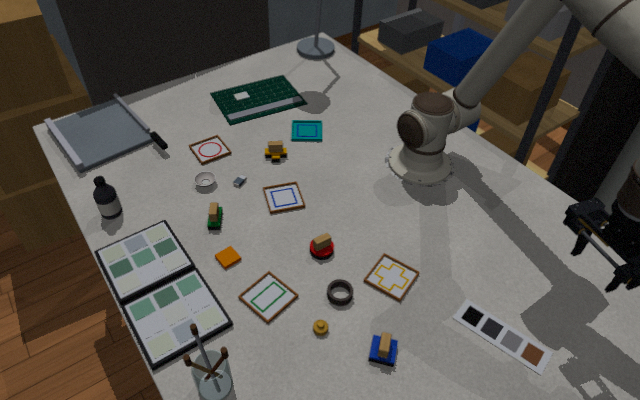

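```bash
cat > h.py <<'E'
import numpy as np,cv2,pickle
def ray(c,uv,z):
    p=cv2.undistortPoints(np.array(uv,float).reshape(-1,1,2),c['mtx'],np.array(c['distortion'],float)).reshape(-1,2)
    d=np.c_[p,np.ones(len(p))]@c['R']; o=-c['R'].T@c['t']
    return o+d*((z-o[2])/d[:,2])[:,None]
def proj(c,X):
    r,_=cv2.Rodrigues(c['R']);return cv2.projectPoints(np.array(X,float).reshape(-1,1,3),r,c['t'],c['mtx'],np.array(c['distortion'],float))[0].reshape(-1,2)
def ortho(c,cx,cy,z,half=0.08,mm=0.5):
    # image up=+x, left=+y ; returns img
    n=int(2*half*1000/mm); s=mm/1000
    r,q=np.mgrid[0:n,0:n]; X=cx+half-(r+.5)*s; Y=cy+half-(q+.5)*s
    uv=proj(c,np.stack([X,Y,np.full_like(X,z)],-1)).reshape(n,n,2).astype(np.float32)
    return cv2.remap(c['pixels'],uv,None,cv2.INTER_CUBIC)
E
python3 - <<'E'
from h import *
from station import capture,recognise
c=capture('top')
names=['block_round','block_square','block_oblong','block_cross','tray_round','tray_square','tray_oblong','tray_cross','tape','dish']
for n in names:
    for r in recognise(n,c)[:3]:
        w=c['R'].T@(np.array(r['at'])-c['t']);print(n,round(r['score'],2),w.round(3),proj(c,w).round(0))
pickle.dump(c,open('top.pkl','wb'))
px={'block_round':(267,198),'block_square':(154,177),'block_oblong':(359,132),'block_cross':(414,237),'tray_round':(461,180),'tray_square':(347,207),'tray_oblong':(252,131),'tray_cross':(204,232)}
T=[]
for n,p in px.items():
    w=ray(c,p,0.02 if 'b'==n[0] else .004)[0];print(n,w.round(3))
    T.append(cv2.resize(ortho(c,w[0],w[1],.02 if 'b'==n[0] else .004,.06),(200,200)))
cv2.imwrite('pics/orth.png',np.vstack([np.hstack(T[:4]),np.hstack(T[4:])])[:,:,::-1])
E
```

```text
block_round 0.59 [0.458 0.109 0.019] [[268. 200.]]
block_square 0.88 [0.52  0.422 0.024] [[155. 177.]]
block_oblong 0.58 [ 0.645 -0.137  0.017] [[358. 134.]]
block_cross 0.8 [ 0.354 -0.283  0.015] [[413. 239.]]
tray_round 0.84 [ 0.52  -0.426  0.005] [[461. 179.]]
tray_square 0.86 [ 0.445 -0.109  0.004] [[348. 206.]]
tray_square 0.6 [ 0.201 -0.333  0.001] [[432. 296.]]
tray_oblong 0.66 [0.656 0.158 0.007] [[252. 131.]]
tray_cross 0.91 [0.366 0.282 0.005] [[204. 234.]]
tape 0.56 [0.51  0.249 0.023] [[217. 181.]]
dish 0.57 [ 0.61  -0.298  0.012] [[415. 147.]]
block_round [0.464 0.111 0.02 ]
block_square [0.522 0.425 0.02 ]
block_oblong [ 0.651 -0.141  0.02 ]
block_cross [ 0.358 -0.285  0.02 ]
tray_round [ 0.519 -0.427  0.004]
tray_square [ 0.442 -0.107  0.004]
tray_oblong [0.658 0.158 0.004]
tray_cross [0.372 0.283 0.004]
```

View pics/orth.png

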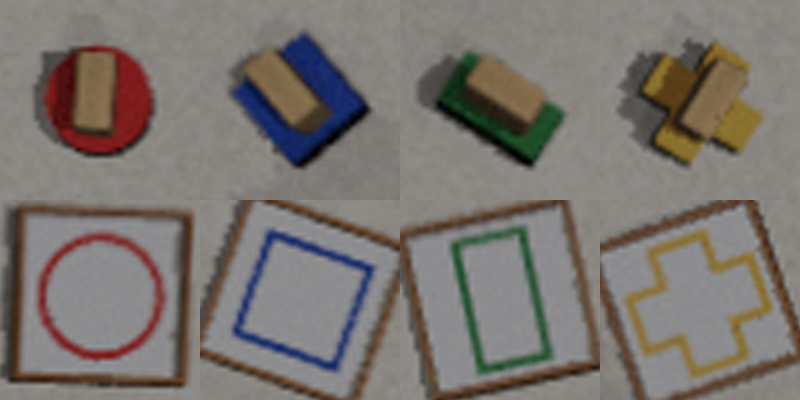

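```bash
cat > fit.py <<'E'
from h import *
from scipy.optimize import minimize
def poly(k):
    if k=='round': a=np.linspace(0,2*np.pi,48,endpoint=False);return .032*np.c_[np.cos(a),np.sin(a)]
    if k=='square': return .028*np.array([[1,1],[-1,1],[-1,-1],[1,-1]])
    if k=='oblong': return np.array([[.035,.017],[-.035,.017],[-.035,-.017],[.035,-.017]])
    a,b=.035,.013
    return np.array([[a,b],[b,b],[b,a],[-b,a],[-b,b],[-a,b],[-a,-b],[-b,-b],[-b,-a],[b,-a],[b,-b],[a,-b]])
BAR=np.array([[.023,.011],[-.023,.011],[-.023,-.011],[.023,-.011]])
def tf(P,p,z):
    c,s=np.cos(p[2]),np.sin(p[2]);Q=P@np.array([[c,s],[-s,c]])+p[:2];return np.c_[Q,np.full(len(Q),z)]
HUE={'round':[(0,8),(170,180)],'square':[(105,128)],'oblong':[(50,85)],'cross':[(15,30)]}
def masks(img,k,block=True):
    hsv=cv2.cvtColor(cv2.GaussianBlur(img,(5,5),0),cv2.COLOR_RGB2HSV).astype(int);h,s,v=hsv[...,0],hsv[...,1],hsv[...,2]
    m=np.zeros(h.shape,bool)
    for a,b in HUE[k]: m|=(h>=a)&(h<=b)
    smin={'cross':165 if block else 70}.get(k,130 if block else 70)
    col=m&(s>smin)&(v>40)
    wood=(h>=5)&(h<=25)&(s>60)&(s<=(150))&(v>60)&~col
    return col,wood
def fill(pts,cx,cy,half,n,sub=None):
    s=2*half/n
    q=np.c_[(cy+half-pts[:,1])/s-.5,(cx+half-pts[:,0])/s-.5]
    m=np.zeros((n,n),np.uint8);cv2.fillPoly(m,[np.round(q*16).astype(np.int32)],1,cv2.LINE_8,4);return m>0
def fit(c,k,guess,block=True,z0=0.0,half=.06,dbg=None):
    zt=z0+.02 if block else .004
    cx,cy=guess;img=ortho(c,cx,cy,zt,half);n=img.shape[0]
    col,wood=masks(img,k,block)
    onp=lambda X:ray(c,proj(c,X),zt)
    def cost(p,full=False):
        top=fill(tf(poly(k),p,0),cx,cy,half,n)
        if block:
            B=np.vstack([onp(tf(BAR,p,z0+.052)),onp(tf(BAR,p,z0+.02))])[:,:2].astype(np.float32)
            bar=fill(cv2.convexHull(B).reshape(-1,2),cx,cy,half,n); t=top&~bar
            if full:return t,bar
            return (t&~col).sum()+(bar&~wood).sum()+(col&~t&~bar).sum()+(wood&~bar&~t).sum()*1.
        P=poly(k); w=.003
        inner=cv2.erode(top.astype(np.uint8),np.ones((13,13)))>0
        if full:return top&~inner,top
        return ((top&~inner)^col).sum()
    best=None
    per={'round':180,'square':180 if block else 90,'oblong':180,'cross':180 if block else 90}[k]
    if k=='round' and not block: per=1
    for a in range(0,per,10):
        r=minimize(cost,[cx,cy,np.deg2rad(a)],method='Nelder-Mead',options=dict(initial_simplex=np.array([[cx-.006,cy-.006,np.deg2rad(a)-.08],[cx+.008,cy,np.deg2rad(a)],[cx,cy+.008,np.deg2rad(a)],[cx,cy,np.deg2rad(a)+.15]]),maxiter=150,xatol=1e-4,fatol=1))
        if best is None or r.fun<best.fun:best=r
    a,b=cost(best.x,True)
    o=img.copy()
    for m,cc in((a,(255,255,255)),(b,(0,255,255))):
        ct,_=cv2.findContours(m.astype(np.uint8),cv2.RETR_LIST,cv2.CHAIN_APPROX_NONE);cv2.drawContours(o,ct,-1,cc,1)
    mk=np.zeros_like(img);mk[col]=(255,0,0);mk[wood]=(0,255,0)
    if block: true=best.x[:2]
    return best.x,best.fun,np.vstack([cv2.resize(o,(200,200)),cv2.resize(mk,(200,200))])
E
cat > r.py <<'E'
from fit import *
c=pickle.load(open('top.pkl','rb'))
G={'block_round':(.464,.109),'block_square':(.522,.423),'block_oblong':(.648,-.140),'block_cross':(.355,-.284),'tray_round':(.519,-.427),'tray_square':(.442,-.107),'tray_oblong':(.658,.158),'tray_cross':(.372,.283)}
T=[]
for n,g in G.items():
    t,k=n.split('_');x,f,o=fit(c,k,g,t=='block');T.append(o);print(n,x[:2].round(4),np.rad2deg(x[2]).round(1),f)
cv2.imwrite('pics/fit.png',cv2.resize(np.vstack([np.hstack(T[:4]),np.hstack(T[4:])]),(600,600))[:,:,::-1])
E
python3 r.py
```

```text
block_round [0.4634 0.1116] -3.6 1281.0
block_square [0.5223 0.4253] 40.2 1742.0
block_oblong [ 0.6473 -0.1417] 57.1 3320.0
block_cross [ 0.3556 -0.2875] 148.2 3299.0
tray_round [ 0.5262 -0.4249] 1.9 5442.0
tray_square [ 0.4349 -0.1117] 69.8 4968.0
tray_oblong [0.6519 0.1614] 192.4 3454.0
tray_cross [0.3735 0.2905] 19.6 6783.0
```

View pics/fit.png

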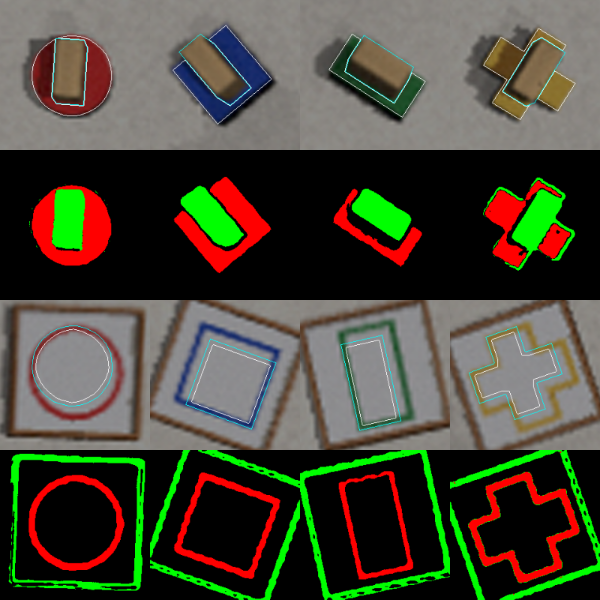

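```bash
cat > r2.py <<'E'
from fit import *
c=pickle.load(open('top.pkl','rb'))
G={'tray_round':(.519,-.427),'tray_square':(.442,-.107),'tray_oblong':(.658,.158),'tray_cross':(.372,.283)}
A0={'round':0,'square':70,'oblong':10,'cross':20}
for n,g in G.items():
    k=n[5:];half=.06;img=ortho(c,*g,.004,half);N=img.shape[0];col,_=masks(img,k,False)
    ct,_=cv2.findContours(cv2.morphologyEx(col.astype(np.uint8),cv2.MORPH_CLOSE,np.ones((7,7))),cv2.RETR_EXTERNAL,cv2.CHAIN_APPROX_NONE)
    ct=max(ct,key=cv2.contourArea);m=np.zeros((N,N),np.uint8);cv2.drawContours(m,[ct],-1,1,-1);m=m>0
    M=cv2.moments(ct);s=2*half/N;cen=(g[0]+half-(M['m01']/M['m00']+.5)*s,g[1]+half-(M['m10']/M['m00']+.5)*s)
    def cost(p):return (fill(tf(poly(k)*p[3],p,0),*g,half,N)^m).sum()
    b=None
    for a in (-8,0,8):
      a=np.deg2rad(A0[k]+a);p0=np.array([*cen,a,1.08]);S=np.vstack([p0]+[p0+d for d in np.diag([.004,.004,.1,.08])])
      r=minimize(cost,p0,method='Nelder-Mead',options=dict(initial_simplex=S,xatol=1e-4,fatol=1))
      if b is None or r.fun<b.fun:b=r
    # tray rim: outer via ray z=.01
    ang=np.rad2deg(b.x[2]);print(n,'cen',np.round(cen,4),'fit',b.x[:2].round(4),'yaw',ang.round(1),'scale',b.x[3].round(3),b.fun)
    img=ortho(c,*g,.010,.08);hsv=cv2.cvtColor(img,cv2.COLOR_RGB2HSV).astype(int)
    w=((hsv[...,0]<20)&(hsv[...,1]>75)&(hsv[...,1]<230)&(hsv[...,2]>30)).astype(np.uint8)
    ct,_=cv2.findContours(cv2.morphologyEx(w,cv2.MORPH_CLOSE,np.ones((7,7))),cv2.RETR_EXTERNAL,cv2.CHAIN_APPROX_NONE)
    rr=cv2.minAreaRect(max(ct,key=cv2.contourArea));print('  rim',round(g[0]+.08-(rr[0][1]+.5)*.0005,4),round(g[1]+.08-(rr[0][0]+.5)*.0005,4),np.array(rr[1])/2,'yaw mod90',round(-rr[2]%90,1))
E
python3 r2.py
```

```text
tray_round cen [ 0.5206 -0.4276] fit [ 0.5205 -0.4276] yaw 10.2 scale 1.184 212.0
  rim 0.5197 -0.4262 [106.1774826  105.78729248] yaw mod90 88.0
tray_square cen [ 0.4416 -0.1085] fit [ 0.4413 -0.1085] yaw 70.3 scale 1.208 296.0
  rim 0.4413 -0.1078 [105.37602234 105.26470947] yaw mod90 70.3
tray_oblong cen [0.6577 0.1573] fit [0.6581 0.1568] yaw 10.2 scale 1.171 1678.0
  rim 0.6565 0.1571 [106.31974792 104.96865845] yaw mod90 12.0
tray_cross cen [0.37   0.2837] fit [0.3702 0.2838] yaw 17.9 scale 1.182 2762.0
  rim 0.37 0.2832 [105.41410065 105.59033203] yaw mod90 19.4
```

apply_moves(
  plan=[
    [[55, 0.95, -0.45, -0.1, 0, 0, 0.07], [55, 0.95, -0.45, -0.1, 0, 0, 0.07], [55, 0.95, -0.45, -0.1, 0, 0, 0.07], [55, 0.95, -0.45, -0.1, 0, 0, 0.07], [55, 0.95, -0.45, -0.2, 0, 0, 0.07], [55, 0.95, -0.45, -0.2, 0, 0, 0.07], [55, 0.95, -0.45, -0.2, 0, 0, 0.07], [55, 0.95, -0.45, -0.2, 0, 0, 0.07], [55, 0.95, -0.45, -0.2, 0, 0, 0.07], [55, 0.95, -0.45, -0.2, 0, 0, 0.07], [55, 0.95, -0.45, -0.2, 0, 0, 0.07], [55, 0.95, -0.45, -0.2, 0, 0, 0.07]],
  ],
)

```text
time_s: 1.65
tcp_pos: [0.4466, 0.4676, 0.1811]
ee_rot: [[0.801, 0.599, -0.002], [0.599, -0.801, 0.006], [0.002, -0.006, -1.0]]
wrist_force: [-0.1, -0.8, -0.1]
gripper_width: 0.551
```

```bash
cat > go.py <<'E'
import sys,numpy as np
from station import sense
from scipy.spatial.transform import Rotation as Ro
s=sense();x,y,z,yaw=map(float,sys.argv[1:5]);yaw=np.deg2rad(yaw)
c,n=np.cos(yaw),np.sin(yaw)
T=np.array([[c,n,0],[n,-c,0],[0,0,-1]])
best=min((Ro.from_matrix(T@np.diag([q,q,1])@np.array(s['ee_rot']).T).as_rotvec() for q in (1,-1)),key=np.linalg.norm) if len(sys.argv)<6 else Ro.from_matrix(T@np.array(s['ee_rot']).T).as_rotvec()
d=(np.array([x,y,z])-s['tcp_pos'])/.025
R=np.array(s['ee_rot'])
print('t',round(s['time_s'],2),'tcp',np.round(s['tcp_pos'],4),'yaw',np.rad2deg(np.arctan2(R[1,0],R[0,0])).round(1),'w',round(s['gripper_width'],3),'F',np.round(s['wrist_force'],1),'j',np.round(s['joints'],0))
print('units',d.round(3),'rot',best.round(3))
E
python3 go.py .5223 .4253 .115 40.2
```

```text
t 1.65 tcp [0.4466 0.4676 0.1811] yaw 36.8 w 0.551 F [-0.1 -0.8 -0.1] j [ 60.  26.  -0.  -0. -63.  66.]
units [ 3.028 -1.69  -2.645] rot [-0.006 -0.002  0.059]
```

apply_moves(
  plan=[
    [[55, 0.75, -0.42, -0.6, -0.001, 0, 0.015], [55, 0.75, -0.42, -0.6, -0.001, 0, 0.015], [55, 0.75, -0.42, -0.6, -0.001, 0, 0.015], [55, 0.75, -0.42, -0.6, -0.001, 0, 0.015], [55, 0, 0, 0, 0, 0, 0]],
  ],
)

```text
time_s: 2.07
tcp_pos: [0.5294, 0.4207, 0.1183]
ee_rot: [[0.763, 0.647, -0.001], [0.647, -0.763, 0.004], [0.001, -0.003, -1.0]]
wrist_force: [0.0, -0.4, -0.4]
gripper_width: 0.55
```

```bash
python3 go.py .5223 .4253 .033 40.2
```

```text
t 2.07 tcp [0.5294 0.4207 0.1183] yaw 40.3 w 0.55 F [ 0.  -0.4 -0.4] j [ 52.  32.   0.  -0. -58.  78.]
units [-0.285  0.184 -3.413] rot [-0.004 -0.001 -0.002]
```

apply_moves(
  plan=[
    [[55, -0.28, 0.18, 0, 0, 0, 0], [55, 0, 0, -0.7, 0, 0, 0], [55, 0, 0, -0.7, 0, 0, 0], [55, 0, 0, -0.7, 0, 0, 0], [55, 0, 0, -0.4, 0, 0, 0], [55, 0, 0, 0, 0, 0, 0]],
  ],
)

```text
time_s: 2.57
tcp_pos: [0.5204, 0.4293, 0.0573]
ee_rot: [[0.763, 0.647, 0.003], [0.647, -0.763, 0.009], [0.008, -0.004, -1.0]]
wrist_force: [-0.7, 0.1, -0.5]
gripper_width: 0.549
```

```bash
python3 go.py .5223 .4253 .033 40.2
python3 - <<'E'
from h import *
from station import capture
c=capture('top');d=capture('scene')
def crop(c,p,r=50):
    u,v=proj(c,p)[0].astype(int);u=min(max(u,r),640-r);v=min(max(v,r),400-r);return cv2.resize(c['pixels'][v-r:v+r,u-r:u+r],(400,400),interpolation=cv2.INTER_CUBIC)
cv2.imwrite('pics/g1.png',np.hstack([crop(c,[.52,.425,.03]),crop(d,[.52,.425,.03])])[:,:,::-1])
E
```

```text
t 2.57 tcp [0.5204 0.4293 0.0573] yaw 40.3 w 0.549 F [-0.7  0.1 -0.5] j [ 53.  35.  -4.  -0. -50.  77.]
units [ 0.074 -0.16  -0.974] rot [-0.009  0.003 -0.002]
```

View pics/g1.png

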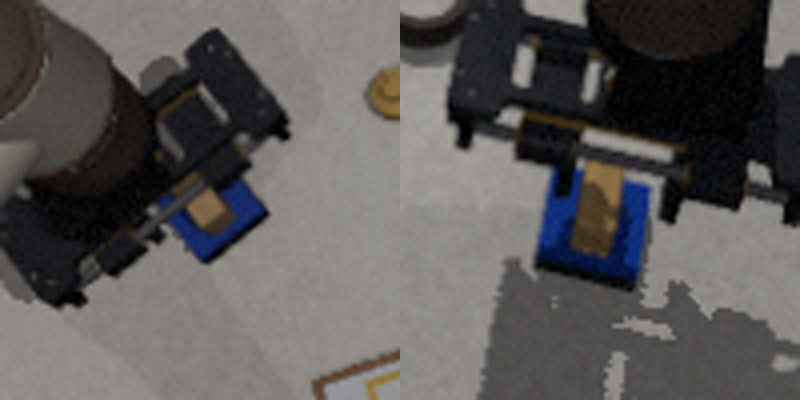

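apply_moves(
  plan=[
    [[55, 0.08, -0.15, -0.4, 0, 0, 0], [55, 0, 0, -0.4, 0, 0, 0], [55, 0, 0, 0, 0, 0, 0], [55, 0, 0, 0, 0, 0, 0]],
  ],
)

```text
time_s: 3.0
tcp_pos: [0.5248, 0.4286, 0.042]
ee_rot: [[0.761, 0.648, 0.011], [0.648, -0.761, 0.017], [0.019, -0.005, -1.0]]
wrist_force: [0.0, 0.3, -0.2]
gripper_width: 0.551
```

```bash
python3 go.py .5223 .4253 .033 40.2
```

```text
t 3.0 tcp [0.5248 0.4286 0.042 ] yaw 40.4 w 0.551 F [ 0.   0.3 -0.2] j [ 53.  36.  -5.  -0. -48.  78.]
units [-0.1   -0.132 -0.362] rot [-0.017  0.011 -0.004]
```

apply_moves(
  plan=[
    [[55, -0.1, -0.13, -0.37, -0.017, 0.011, 0], [55, 0, 0, 0, 0, 0, 0]],
  ],
)

```text
time_s: 3.17
tcp_pos: [0.5223, 0.425, 0.0326]
ee_rot: [[0.762, 0.648, -0.0], [0.648, -0.762, -0.001], [-0.001, 0.001, -1.0]]
wrist_force: [-1.3, -0.2, -1.3]
gripper_width: 0.548
```

```bash
python3 go.py .5223 .4253 .033 40.2
```

```text
t 3.17 tcp [0.5223 0.425  0.0326] yaw 40.4 w 0.548 F [-1.3 -0.2 -1.3] j [ 53.  37.  -5.   0. -48.  77.]
units [-0.001  0.011  0.017] rot [ 0.001 -0.    -0.003]
```

Close.

apply_moves(
  plan=[
    [[0, 0, 0, 0, 0, 0, 0], [0, 0, 0, 0, 0, 0, 0], [0, 0, 0, 0, 0, 0, 0], [0, 0, 0, 0, 0, 0, 0], [0, 0, 0, 0, 0, 0, 0], [0, 0, 0, 0, 0, 0, 0]],
  ],
)

```text
time_s: 3.67
tcp_pos: [0.5228, 0.425, 0.0325]
ee_rot: [[0.762, 0.648, -0.0], [0.648, -0.762, -0.001], [-0.001, 0.001, -1.0]]
wrist_force: [0.2, -0.5, -1.2]
gripper_width: 0.249
```

```bash
python3 go.py .5223 .4253 .12 40.2
```

```text
t 3.67 tcp [0.5228 0.425  0.0325] yaw 40.4 w 0.249 F [ 0.2 -0.5 -1.2] j [ 53.  37.  -5.   0. -48.  77.]
units [-0.018  0.012  3.5  ] rot [ 0.001 -0.    -0.003]
```

apply_moves(
  plan=[
    [[0, 0, 0, 0.6, 0, 0, 0], [0, 0, 0, 0.9, 0, 0, 0], [0, 0, 0, 0.9, 0, 0, 0], [0, 0, -0.3, 0.7, 0, 0, 0], [0, -0.1, -0.7, 0.3, 0, 0, 0.02], [0, -0.15, -0.95, 0, 0, 0, 0.025], [0, -0.15, -0.95, 0, 0, 0, 0.025], [0, -0.15, -0.95, 0, 0, 0, 0.025], [0, -0.15, -0.95, 0, 0, 0, 0.025], [0, -0.15, -0.95, 0, 0, 0, 0.025], [0, -0.15, -0.95, 0, 0, 0, 0.025], [0, -0.15, -0.95, 0, 0, 0, 0.025]],
  ],
)

```text
time_s: 4.67
tcp_pos: [0.4907, 0.2297, 0.1196]
ee_rot: [[0.61, 0.792, 0.001], [0.792, -0.61, -0.0], [0.0, 0.001, -1.0]]
wrist_force: [-0.2, 0.2, -0.9]
gripper_width: 0.251
```

```bash
python3 go.py .4413 -.108 .12 70.3
```

```text
t 4.67 tcp [0.4907 0.2297 0.1196] yaw 52.4 w 0.251 F [-0.2  0.2 -0.9] j [ 42.  20. -20.   0. -50. 100.]
units [ -1.975 -13.51    0.016] rot [0.    0.001 0.313]
```

apply_moves(
  plan=[
    [[0, -0.15, -0.95, 0, 0, 0, 0.026], [0, -0.15, -0.95, 0, 0, 0, 0.026], [0, -0.15, -0.95, 0, 0, 0, 0.026], [0, -0.15, -0.95, 0, 0, 0, 0.026], [0, -0.15, -0.95, 0, 0, 0, 0.026], [0, -0.15, -0.95, 0, 0, 0, 0.026], [0, -0.15, -0.95, 0, 0, 0, 0.026], [0, -0.15, -0.95, 0, 0, 0, 0.026], [0, -0.15, -0.95, 0, 0, 0, 0.026], [0, -0.15, -0.95, 0, 0, 0, 0.026], [0, -0.15, -0.95, 0, 0, 0, 0.026], [0, -0.15, -0.95, 0, 0, 0, 0.026]],
  ],
)

```text
time_s: 5.67
tcp_pos: [0.4399, -0.069, 0.122]
ee_rot: [[0.321, 0.947, 0.005], [0.947, -0.321, 0.003], [0.005, 0.003, -1.0]]
wrist_force: [0.1, -0.2, -1.0]
gripper_width: 0.249
```

```bash
python3 go.py .4413 -.108 .12 70.3
```

```text
t 5.67 tcp [ 0.4399 -0.069   0.122 ] yaw 71.3 w 0.249 F [ 0.1 -0.2 -1. ] j [ 12.  11. -33.  -0. -46. 149.]
units [ 0.057 -1.558 -0.079] rot [-0.003  0.005 -0.018]
```

apply_moves(
  plan=[
    [[0, 0, -0.8, 0, 0, 0, -0.018], [0, 0, -0.5, -0.3, 0, 0, 0], [0, 0, 0, -0.8, 0, 0, 0], [0, 0, 0, -0.8, 0, 0, 0], [0, 0, 0, -0.5, 0, 0, 0], [0, 0, 0, 0, 0, 0, 0], [0, 0, 0, 0, 0, 0, 0]],
  ],
)

```text
time_s: 6.25
tcp_pos: [0.4388, -0.1081, 0.0626]
ee_rot: [[0.345, 0.938, 0.011], [0.938, -0.345, 0.004], [0.008, 0.009, -1.0]]
wrist_force: [0.1, 0.3, -0.2]
gripper_width: 0.256
```

```bash
python3 go.py .4413 -.108 .037 70.3
```

```text
t 6.25 tcp [ 0.4388 -0.1081  0.0626] yaw 69.8 w 0.256 F [ 0.1  0.3 -0.2] j [  7.  17. -36.  -0. -36. 153.]
units [ 0.101  0.003 -1.024] rot [-0.004  0.011  0.009]
```

apply_moves(
  plan=[
    [[0, 0.1, 0, -0.6, -0.004, 0.011, 0.009], [0, 0, 0, 0, 0, 0, 0], [0, 0, 0, 0, 0, 0, 0]],
  ],
)

```text
time_s: 6.5
tcp_pos: [0.4431, -0.1078, 0.0499]
ee_rot: [[0.336, 0.942, 0.005], [0.942, -0.336, 0.0], [0.002, 0.004, -1.0]]
wrist_force: [1.5, -1.0, -0.8]
gripper_width: 0.251
```

```bash
python3 go.py .4413 -.108 .037 70.3
cat > look.py <<'E'
import sys
from h import *
from station import capture
p=[float(a) for a in sys.argv[2:5]]
c=capture('top');d=capture('scene');pickle.dump(c,open('top.pkl','wb'));pickle.dump(d,open('scene.pkl','wb'))
def crop(c,p,r=45):
    u,v=proj(c,p)[0].astype(int);u=min(max(u,r),640-r);v=min(max(v,r),400-r);return cv2.resize(c['pixels'][v-r:v+r,u-r:u+r],(400,400),interpolation=cv2.INTER_CUBIC)
cv2.imwrite('pics/%s.png'%sys.argv[1],np.hstack([crop(c,p),crop(d,p)])[:,:,::-1])
E
python3 look.py sq1 .4413 -.108 .03
```

```text
t 6.5 tcp [ 0.4431 -0.1078  0.0499] yaw 70.4 w 0.251 F [ 1.5 -1.  -0.8] j [  7.  19. -36.   0. -35. 153.]
units [-0.072 -0.01  -0.516] rot [-0.     0.005 -0.002]
```

View pics/sq1.png

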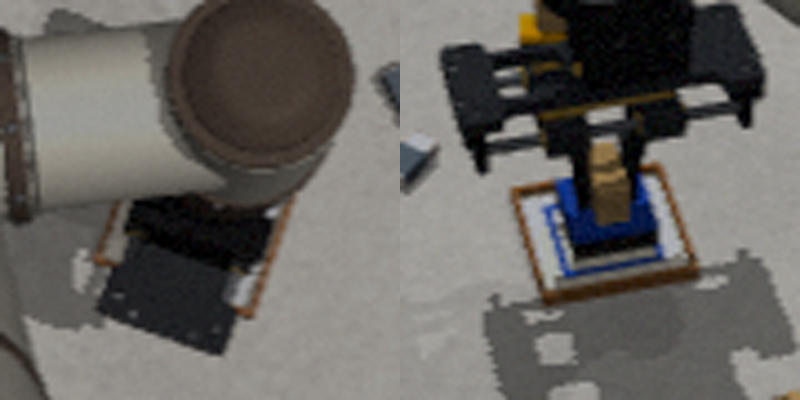

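Block is over the outline, aligned. Lower and release.

apply_moves(
  plan=[
    [[0, -0.07, 0, -0.3, 0, 0.004, 0], [0, 0, 0, -0.15, 0, 0, 0], [0, 0, 0, -0.05, 0, 0, 0], [0, 0, 0, 0, 0, 0, 0]],
  ],
)

```text
time_s: 6.93
tcp_pos: [0.442, -0.1074, 0.0386]
ee_rot: [[0.336, 0.942, 0.005], [0.942, -0.336, 0.001], [0.003, 0.005, -1.0]]
wrist_force: [-0.7, -0.2, -0.3]
gripper_width: 0.254
```

```bash
python3 go.py .4413 -.108 .037 70.3
```

```text
t 6.93 tcp [ 0.442  -0.1074  0.0386] yaw 70.4 w 0.254 F [-0.7 -0.2 -0.3] j [  7.  20. -37.  -0. -33. 154.]
units [-0.028 -0.023 -0.066] rot [-0.001  0.005 -0.002]
```

apply_moves(
  plan=[
    [[0, -0.03, -0.02, -0.08, 0, 0.005, 0], [0, 0, 0, 0, 0, 0, 0], [60, 0, 0, 0, 0, 0, 0], [60, 0, 0, 0, 0, 0, 0], [60, 0, 0, 0, 0, 0, 0], [60, 0, 0, 0.3, 0, 0, 0], [60, 0, 0, 0.7, 0, 0, 0], [60, 0, 0, 0.9, 0, 0, 0], [60, 0, 0, 0.9, 0, 0, 0], [60, 0.3, 0, 0.6, 0, 0, 0]],
  ],
)

```text
time_s: 7.77
tcp_pos: [0.4448, -0.1084, 0.1237]
ee_rot: [[0.336, 0.942, -0.01], [0.942, -0.336, -0.0], [-0.003, -0.009, -1.0]]
wrist_force: [0.3, -0.0, -0.4]
gripper_width: 0.597
```

```bash
python3 go.py .6473 -.1417 .12 57.1
```

```text
t 7.77 tcp [ 0.4448 -0.1084  0.1237] yaw 70.4 w 0.597 F [ 0.3 -0.  -0.4] j [  7.  13. -30.  -0. -47. 154.]
units [ 8.1   -1.331 -0.147] rot [-0.001 -0.01  -0.232]
```

apply_moves(
  plan=[
    [[60, 0.9, -0.15, 0, 0, -0.01, -0.025], [60, 0.9, -0.15, 0, 0, 0, -0.025], [60, 0.9, -0.15, 0, 0, 0, -0.025], [60, 0.9, -0.15, 0, 0, 0, -0.025], [60, 0.9, -0.15, 0, 0, 0, -0.025], [60, 0.9, -0.15, 0, 0, 0, -0.025], [60, 0.9, -0.15, 0, 0, 0, -0.025], [60, 0.9, -0.15, 0, 0, 0, -0.025], [60, 0.5, -0.1, 0, 0, 0, -0.02], [60, 0, 0, 0, 0, 0, 0]],
  ],
)

```text
time_s: 8.6
tcp_pos: [0.6486, -0.143, 0.1376]
ee_rot: [[0.541, 0.841, 0.02], [0.841, -0.541, -0.003], [0.008, 0.018, -1.0]]
wrist_force: [-0.5, 0.0, 0.2]
gripper_width: 0.6
```

```bash
python3 go.py .6473 -.1417 .12 57.1;python3 look.py sq2 .4413 -.108 .03
python3 - <<'E'
from fit import *
c=pickle.load(open('top.pkl','rb'))
x,f,o=fit(c,'square',(.4413,-.108),True,z0=.004);print(x[:2].round(4),np.rad2deg(x[2]),f);cv2.imwrite('pics/sq2f.png',o[:,:,::-1])
E
```

```text
t 8.6 tcp [ 0.6486 -0.143   0.1376] yaw 57.2 w 0.6 F [-0.5  0.   0.2] j [  2.  29.  -2.   0. -58. 146.]
units [-0.052  0.052 -0.705] rot [ 0.003  0.02  -0.002]
[ 0.44   -0.1031] 70.24326692363955 9528.0
```

View pics/sq2.png

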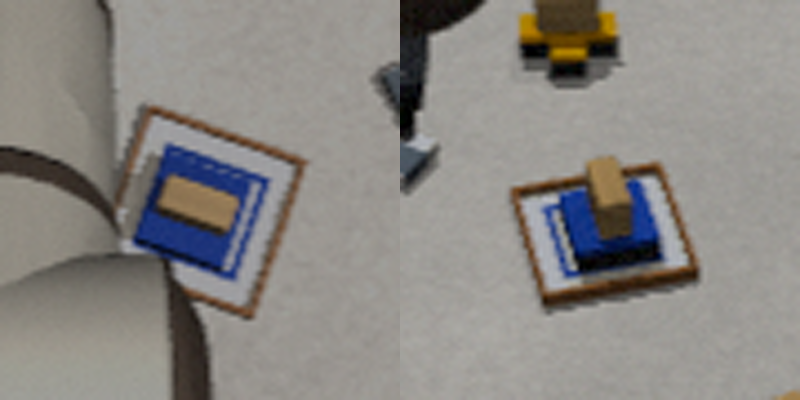

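View pics/sq2f.png

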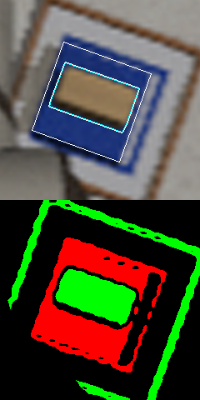

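```bash
cat > r3.py <<'E'
from fit import *
S=[]
for cam in ('top','scene'):
  c=pickle.load(open(cam+'.pkl','rb'))
  for n,g,z in (('round',(.4634,.1116),0),('cross',(.3556,-.2875),0),('oblong',(.6473,-.1417),0),('square',(.44,-.105),.004)):
    if n=='oblong':continue
    x,f,o=fit(c,n,g,True,z0=z);S.append(o);print(cam,n,x[:2].round(4),np.rad2deg(x[2]).round(1),f)
cv2.imwrite('pics/r3.png',cv2.resize(np.hstack(S),(800,267))[:,:,::-1])
E
python3 r3.py
```

```text
top round [0.4638 0.1116] 176.8 6432.0
top cross [ 0.3557 -0.2878] 148.3 3556.0
top square [ 0.4402 -0.103 ] 70.3 9342.0
scene round [0.468  0.1123] 177.1 3823.0
scene cross [ 0.3587 -0.287 ] 148.1 4693.0
scene square [ 0.4431 -0.103 ] 67.7 9322.0
```

View pics/r3.png

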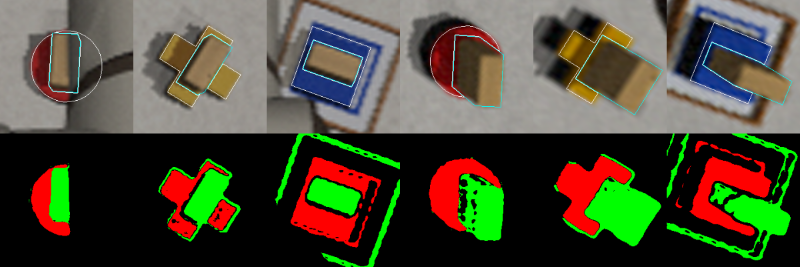

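apply_moves(
  plan=[
    [[60, 0.05, 0.05, -0.7, 0.003, 0.02, 0], [60, 0, 0, -0.8, 0, 0, 0], [60, 0, 0, -0.8, 0, 0, 0], [60, 0, 0, -0.8, 0, 0, 0], [60, 0, 0, -0.3, 0, 0, 0], [60, 0, 0, 0, 0, 0, 0], [60, 0, 0, 0, 0, 0, 0]],
  ],
)

```text
time_s: 9.28
tcp_pos: [0.6415, -0.1402, 0.0554]
ee_rot: [[0.538, 0.843, -0.001], [0.843, -0.538, 0.002], [0.001, -0.002, -1.0]]
wrist_force: [-0.5, 1.1, 0.7]
gripper_width: 0.599
```

```bash
python3 go.py .650 -.1415 .0325 57.1;python3 look.py ob1 .65 -.1415 .03
```

```text
t 9.28 tcp [ 0.6415 -0.1402  0.0554] yaw 57.4 w 0.599 F [-0.5  1.1  0.7] j [  2.  34.  -6.  -0. -50. 146.]
units [ 0.339 -0.053 -0.916] rot [-0.002 -0.001 -0.006]
```

View pics/ob1.png

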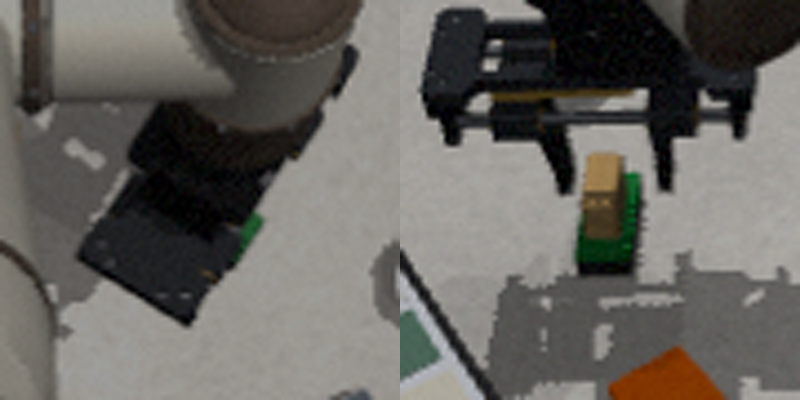

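apply_moves(
  plan=[
    [[60, 0.34, -0.05, -0.3, 0, 0, 0], [60, 0, 0, 0, 0, 0, 0], [60, 0, 0, -0.3, 0, 0, 0], [60, 0, 0, 0, 0, 0, 0]],
  ],
)

```text
time_s: 9.72
tcp_pos: [0.6543, -0.1417, 0.0442]
ee_rot: [[0.538, 0.843, 0.009], [0.843, -0.538, 0.001], [0.006, 0.006, -1.0]]
wrist_force: [-1.5, 0.4, -0.6]
gripper_width: 0.597
```

```bash
python3 go.py .650 -.1415 .0325 57.1
```

```text
t 9.72 tcp [ 0.6543 -0.1417  0.0442] yaw 57.5 w 0.597 F [-1.5  0.4 -0.6] j [  2.  36.  -5.  -0. -49. 146.]
units [-0.171  0.006 -0.469] rot [-0.001  0.009 -0.007]
```

apply_moves(
  plan=[
    [[60, -0.17, 0, -0.46, -0.001, 0.009, -0.007], [60, 0, 0, 0, 0, 0, 0], [60, 0, 0, 0, 0, 0, 0]],
  ],
)

```text
time_s: 9.97
tcp_pos: [0.6499, -0.1418, 0.0315]
ee_rot: [[0.544, 0.839, -0.001], [0.839, -0.544, 0.0], [-0.0, -0.001, -1.0]]
wrist_force: [-0.4, 0.7, 0.3]
gripper_width: 0.601
```

```bash
python3 go.py .650 -.1415 .0325 57.1;python3 look.py ob2 .65 -.1415 .03
```

```text
t 9.97 tcp [ 0.6499 -0.1418  0.0315] yaw 57.0 w 0.601 F [-0.4  0.7  0.3] j [  2.  36.  -6.  -0. -48. 145.]
units [0.006 0.011 0.041] rot [-0.    -0.001  0.001]
```

View pics/ob2.png

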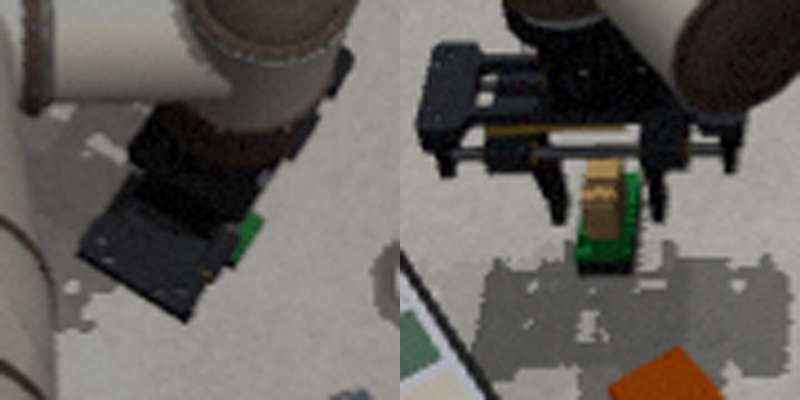

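```bash
cat > r4.py <<'E'
from fit import *
S=[];L=[]
for cam in ('top','scene'):
  c=dict(pickle.load(open(cam+'.pkl','rb')));c['pixels']=cv2.imread(f'pics/{cam}0.png')[:,:,::-1].copy()
  for n,g,z in (('round',(.4634,.1116),0),('cross',(.3556,-.2875),0),('oblong',(.6473,-.1417),0),('square',(.522,.425),0)):
    x,f,o=fit(c,n,g,True,z0=z);L.append(o);print(cam,n,x[:2].round(4),np.rad2deg(x[2]).round(1),f)
  G={'tray_round':(.519,-.427),'tray_square':(.442,-.107),'tray_oblong':(.658,.158),'tray_cross':(.372,.283)}
  for n,g in G.items():
    img=ortho(c,*g,.004,.06);N=240;col,_=masks(img,n[5:],False)
    ct,_=cv2.findContours(cv2.morphologyEx(col.astype(np.uint8),cv2.MORPH_CLOSE,np.ones((7,7))),cv2.RETR_EXTERNAL,cv2.CHAIN_APPROX_NONE)
    ct=max(ct,key=cv2.contourArea);M=cv2.moments(ct);rr=cv2.minAreaRect(ct);print(cam,n,round(g[0]+.06-(M['m01']/M['m00']+.5)*.0005,4),round(g[1]+.06-(M['m10']/M['m00']+.5)*.0005,4),np.array(rr[1])/2,-rr[2]%90)
cv2.imwrite('pics/r4.png',cv2.resize(np.hstack(L),(800,200))[:,:,::-1])
E
python3 r4.py
```

```text
top round [0.4634 0.1117] 177.5 1261.0
top cross [ 0.3558 -0.2876] 148.6 3309.0
top oblong [ 0.6476 -0.1415] 57.1 3358.0
top square [0.5225 0.4255] 40.6 1729.0
top tray_round 0.5206 -0.4276 [75.66042328 76.01397705] 45.0
top tray_square 0.4416 -0.1085 [68.97611237 69.17953491] 69.86369705200195
top tray_oblong 0.6577 0.1573 [81.37633514 45.54221344] 12.200469970703125
top tray_cross 0.37 0.2836 [82.34345245 82.73217773] 65.0952320098877
scene round [0.468  0.1121] -1.1 5767.0
scene cross [ 0.3587 -0.2869] 148.3 6417.0
scene oblong [ 0.6504 -0.1418] 60.1 3723.0
scene square [0.5268 0.426 ] 40.2 2210.0
scene tray_round 0.5215 -0.4295 [78.34368896 76.0716629 ] 51.709835052490234
scene tray_square 0.4429 -0.1103 [70.79173279 70.16358948] 70.42687606811523
scene tray_oblong 0.6595 0.1553 [82.01593018 46.2501564 ] 12.171455383300781
scene tray_cross 0.3717 0.282 [83.81733704 82.76457214] 65.0952320098877
```

View pics/r4.png

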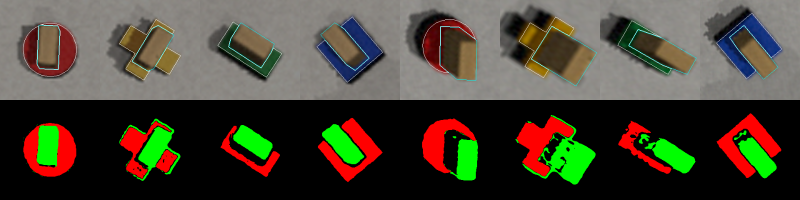

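apply_moves(
  plan=[
    [[0, -0.04, 0, 0.04, 0, 0, 0], [0, 0, 0, 0, 0, 0, 0], [0, 0, 0, 0, 0, 0, 0], [0, 0, 0, 0, 0, 0, 0], [0, 0, 0, 0, 0, 0, 0], [0, 0, 0, 0, 0, 0, 0], [0, 0, 0, 0, 0, 0, 0]],
  ],
)

```text
time_s: 10.65
tcp_pos: [0.6488, -0.1417, 0.0333]
ee_rot: [[0.544, 0.839, -0.0], [0.839, -0.544, 0.001], [0.0, -0.0, -1.0]]
wrist_force: [-0.3, 0.3, -0.4]
gripper_width: 0.249
```

```bash
python3 go.py .6586 .1563 .12 12.1
```

```text
t 10.65 tcp [ 0.6488 -0.1417  0.0333] yaw 57.0 w 0.249 F [-0.3  0.3 -0.4] j [  2.  36.  -6.  -0. -48. 145.]
units [ 0.391 11.918  3.466] rot [-0.001  0.    -0.784]
```

apply_moves(
  plan=[
    [[0, 0, 0, 0.7, 0, 0, 0], [0, 0, 0, 0.9, 0, 0, 0], [0, 0, 0, 0.9, 0, 0, 0], [0, 0.04, 0.4, 0.6, 0, 0, -0.05], [0, 0.04, 0.9, 0, 0, 0, -0.07], [0, 0.04, 0.95, 0, 0, 0, -0.07], [0, 0.04, 0.95, 0, 0, 0, -0.07], [0, 0.04, 0.95, 0, 0, 0, -0.07], [0, 0.04, 0.95, 0, 0, 0, -0.07], [0, 0.04, 0.95, 0, 0, 0, -0.07], [0, 0.04, 0.95, 0, 0, 0, -0.07], [0, 0.04, 0.95, 0, 0, 0, -0.07]],
  ],
)

```text
time_s: 11.65
tcp_pos: [0.6533, 0.0601, 0.1119]
ee_rot: [[0.941, 0.338, -0.004], [0.338, -0.941, 0.007], [-0.002, -0.008, -1.0]]
wrist_force: [1.0, -0.2, -1.2]
gripper_width: 0.25
```

```bash
python3 go.py .6586 .1563 .12 12.1
```

```text
t 11.65 tcp [0.6533 0.0601 0.1119] yaw 19.8 w 0.25 F [ 1.  -0.2 -1.2] j [ 19.  31.  -3.  -1. -56.  91.]
units [0.21  3.85  0.325] rot [-0.007 -0.004 -0.134]
```

apply_moves(
  plan=[
    [[0, 0.06, 0.9, 0, -0.003, -0.002, -0.04], [0, 0.06, 0.9, 0, -0.003, -0.002, -0.04], [0, 0.06, 0.9, 0, 0, 0, -0.03], [0, 0.05, 0.6, 0, 0, 0, 0], [0, 0, 0, 0, 0, 0, 0], [0, 0, 0, -0.5, 0, 0, 0], [0, 0, 0, -0.8, 0, 0, 0], [0, 0, 0, -0.5, 0, 0, 0], [0, 0, 0, 0, 0, 0, 0]],
  ],
)

```text
time_s: 12.4
tcp_pos: [0.658, 0.1513, 0.0652]
ee_rot: [[0.972, 0.235, -0.0], [0.235, -0.972, 0.002], [0.0, -0.002, -1.0]]
wrist_force: [-0.7, -1.0, -0.6]
gripper_width: 0.255
```

```bash
python3 go.py .6586 .1563 .0373 12.1
```

```text
t 12.4 tcp [0.658  0.1513 0.0652] yaw 13.6 w 0.255 F [-0.7 -1.  -0.6] j [ 27.  35.  -3.  -0. -52.  77.]
units [ 0.024  0.2   -1.115] rot [-0.002 -0.    -0.026]
```

apply_moves(
  plan=[
    [[0, 0.02, 0.2, -0.4, -0.002, 0, -0.026], [0, 0, 0, -0.3, 0, 0, 0], [0, 0, 0, 0, 0, 0, 0], [0, 0, 0, 0, 0, 0, 0]],
  ],
)

```text
time_s: 12.73
tcp_pos: [0.6588, 0.1535, 0.0478]
ee_rot: [[0.978, 0.209, -0.001], [0.209, -0.978, -0.001], [-0.001, 0.001, -1.0]]
wrist_force: [-1.0, -0.1, -0.2]
gripper_width: 0.251
```

```bash
python3 go.py .6586 .1563 .0373 12.1; python3 look.py ob3 .6586 .1563 .02
```

```text
t 12.73 tcp [0.6588 0.1535 0.0478] yaw 12.0 w 0.251 F [-1.  -0.1 -0.2] j [ 27.  36.  -4.   0. -50.  75.]
units [-0.008  0.112 -0.421] rot [ 0.001 -0.001  0.001]
```

View pics/ob3.png

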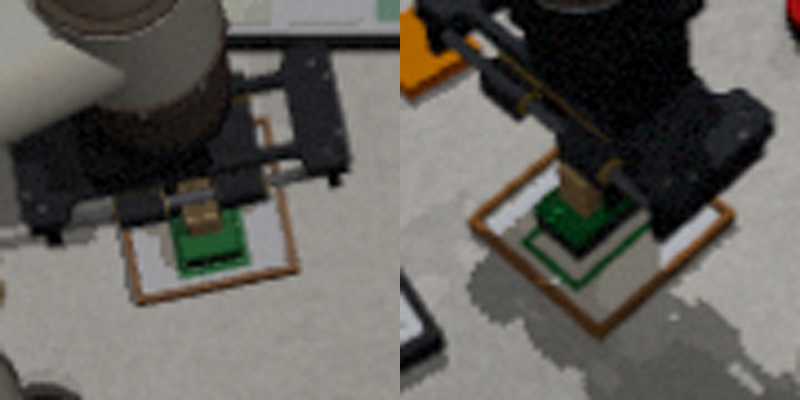

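apply_moves(
  plan=[
    [[0, 0, 0.11, -0.2, 0, 0, 0], [0, 0, 0, -0.15, 0, 0, 0], [0, 0, 0, 0, 0, 0, 0], [0, 0, 0, 0, 0, 0, 0]],
  ],
)

```text
time_s: 13.17
tcp_pos: [0.6601, 0.1566, 0.041]
ee_rot: [[0.978, 0.209, 0.003], [0.209, -0.978, 0.001], [0.003, 0.0, -1.0]]
wrist_force: [0.2, -0.2, 0.5]
gripper_width: 0.249
```

```bash
python3 go.py .6586 .1563 .0373 12.1
```

```text
t 13.17 tcp [0.6601 0.1566 0.041 ] yaw 12.1 w 0.249 F [ 0.2 -0.2  0.5] j [ 27.  37.  -4.   0. -49.  75.]
units [-0.06  -0.013 -0.146] rot [-0.001  0.003  0.001]
```

apply_moves(
  plan=[
    [[0, -0.06, -0.01, -0.14, 0, 0.003, 0], [0, 0, 0, 0, 0, 0, 0], [60, 0, 0, 0, 0, 0, 0], [60, 0, 0, 0, 0, 0, 0], [60, 0, 0, 0, 0, 0, 0], [60, 0, 0, 0.4, 0, 0, 0], [60, 0, 0, 0.9, 0, 0, 0], [60, 0, 0, 0.9, 0, 0, 0], [60, 0, 0, 0.9, 0, 0, 0], [60, 0, 0, 0, 0, 0, 0]],
  ],
)

```text
time_s: 14.0
tcp_pos: [0.6584, 0.156, 0.12]
ee_rot: [[0.978, 0.21, -0.0], [0.21, -0.978, -0.001], [-0.0, 0.001, -1.0]]
wrist_force: [0.2, -0.3, 1.3]
gripper_width: 0.595
```

```bash
python3 go.py .4657 .112 .12 -3
```

```text
t 14.0 tcp [0.6584 0.156  0.12  ] yaw 12.1 w 0.595 F [ 0.2 -0.3  1.3] j [ 27.  32.   0.   0. -58.  75.]
units [-7.708e+00 -1.759e+00 -1.000e-03] rot [ 0.001 -0.    -0.264]
```

apply_moves(
  plan=[
    [[60, -0.8, -0.2, 0, 0, 0, -0.03], [60, -0.95, -0.22, 0, 0, 0, -0.03], [60, -0.95, -0.22, 0, 0, 0, -0.03], [60, -0.95, -0.22, 0, 0, 0, -0.03], [60, -0.95, -0.22, 0, 0, 0, -0.03], [60, -0.95, -0.22, 0, 0, 0, -0.03], [60, -0.95, -0.22, 0, 0, 0, -0.03], [60, -0.6, -0.15, 0, 0, 0, -0.03], [60, 0, 0, 0, 0, 0, 0], [60, 0, 0, 0, 0, 0, 0]],
  ],
)

```text
time_s: 14.83
tcp_pos: [0.4765, 0.1127, 0.1285]
ee_rot: [[0.999, -0.04, 0.016], [-0.04, -0.999, 0.004], [0.016, -0.004, -1.0]]
wrist_force: [0.4, -0.5, 0.3]
gripper_width: 0.597
```

```bash
python3 go.py .4657 .112 .07 -3;python3 look.py ob4 .6586 .1563 .02
```

```text
t 14.83 tcp [0.4765 0.1127 0.1285] yaw -2.3 w 0.597 F [ 0.4 -0.5  0.3] j [ 33.  15. -27.   0. -47.  55.]
units [-0.432 -0.029 -2.342] rot [-0.004  0.016 -0.013]
```

View pics/ob4.png

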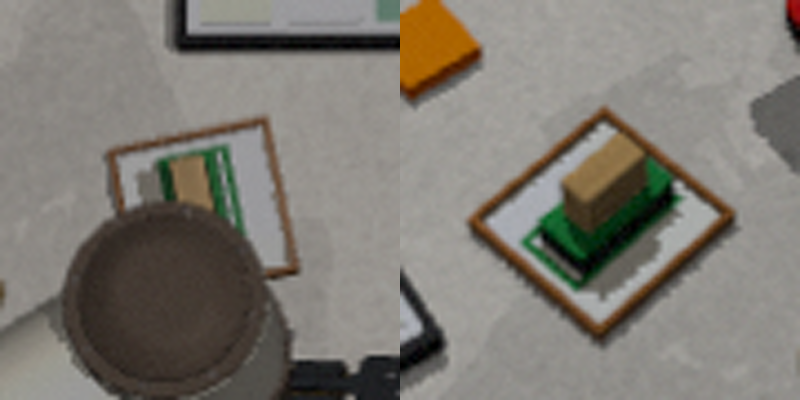

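apply_moves(
  plan=[
    [[60, -0.43, -0.03, -0.3, -0.004, 0.016, -0.013], [60, 0, 0, -0.7, 0, 0, 0], [60, 0, 0, -0.8, 0, 0, 0], [60, 0, 0, -0.8, 0, 0, 0], [60, 0, 0, 0, 0, 0, 0], [60, 0, 0, 0, 0, 0, 0]],
  ],
)

```text
time_s: 15.43
tcp_pos: [0.4693, 0.1141, 0.06]
ee_rot: [[0.998, -0.057, 0.0], [-0.057, -0.998, 0.0], [0.0, -0.0, -1.0]]
wrist_force: [0.7, 0.6, 1.5]
gripper_width: 0.602
```

```bash
python3 go.py .4657 .112 .033 -3;python3 look.py ro1 .4657 .112 .02
```

```text
t 15.43 tcp [0.4693 0.1141 0.06  ] yaw -3.2 w 0.602 F [0.7 0.6 1.5] j [ 33.  20. -32.  -0. -38.  54.]
units [-0.144 -0.082 -1.079] rot [-0.     0.     0.004]
```

View pics/ro1.png

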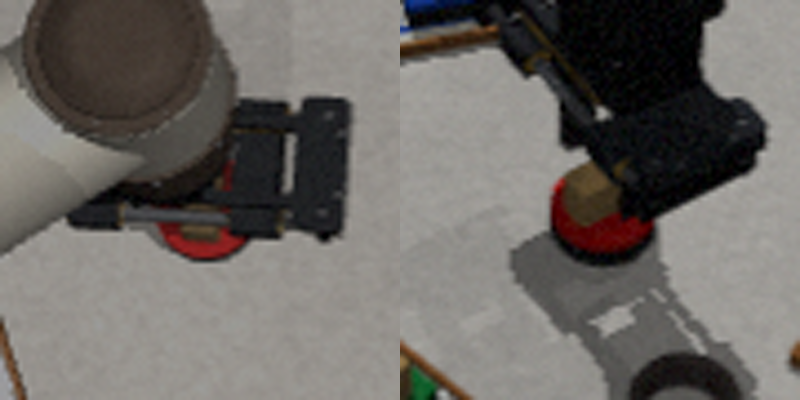

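apply_moves(
  plan=[
    [[60, -0.14, -0.08, -0.3, 0, 0, 0], [60, 0, 0, -0.4, 0, 0, 0], [60, 0, 0, 0, 0, 0, 0], [60, 0, 0, 0, 0, 0, 0]],
  ],
)

```text
time_s: 15.87
tcp_pos: [0.4677, 0.1132, 0.0451]
ee_rot: [[0.998, -0.057, 0.007], [-0.057, -0.998, 0.005], [0.007, -0.005, -1.0]]
wrist_force: [1.0, -1.4, 0.0]
gripper_width: 0.601
```

```bash
python3 go.py .4657 .112 .033 -3
```

```text
t 15.87 tcp [0.4677 0.1132 0.0451] yaw -3.3 w 0.601 F [ 1.  -1.4  0. ] j [ 33.  21. -33.   0. -35.  54.]
units [-0.079 -0.048 -0.485] rot [-0.005  0.007  0.005]
```

apply_moves(
  plan=[
    [[60, -0.08, -0.05, -0.48, -0.005, 0.007, 0.005], [60, 0, 0, 0, 0, 0, 0], [0, 0, 0, 0, 0, 0, 0], [0, 0, 0, 0, 0, 0, 0], [0, 0, 0, 0, 0, 0, 0], [0, 0, 0, 0, 0, 0, 0], [0, 0, 0, 0, 0, 0, 0], [0, 0, 0, 0, 0, 0, 0]],
  ],
)

```text
time_s: 16.53
tcp_pos: [0.4666, 0.1124, 0.034]
ee_rot: [[0.999, -0.051, 0.003], [-0.051, -0.999, 0.001], [0.003, -0.002, -1.0]]
wrist_force: [0.1, -0.0, -2.0]
gripper_width: 0.247
```

```bash
python3 go.py .521 -.4285 .12 -3
```

```text
t 16.53 tcp [0.4666 0.1124 0.034 ] yaw -2.9 w 0.247 F [ 0.1 -0.  -2. ] j [ 33.  22. -34.   0. -34.  54.]
units [  2.178 -21.637   3.439] rot [-0.001  0.003 -0.001]
```

apply_moves(
  plan=[
    [[0, 0, 0, 0.7, 0, 0, 0], [0, 0, 0, 0.9, 0, 0, 0], [0, 0, 0, 0.9, 0, 0, 0], [0, 0.05, -0.4, 0.9, 0, 0, 0], [0, 0.1, -0.8, 0.5, 0, 0, 0], [0, 0.1, -0.95, 0, 0, 0, 0], [0, 0.1, -0.95, 0, 0, 0, 0], [0, 0.1, -0.95, 0, 0, 0, 0], [0, 0.1, -0.95, 0, 0, 0, 0], [0, 0.1, -0.95, 0, 0, 0, 0], [0, 0.1, -0.95, 0, 0, 0, 0], [0, 0.1, -0.95, 0, 0, 0, 0]],
  ],
)

```text
time_s: 17.53
tcp_pos: [0.4861, -0.0889, 0.137]
ee_rot: [[0.999, -0.043, 0.005], [-0.043, -0.999, 0.002], [0.005, -0.002, -1.0]]
wrist_force: [0.0, -1.0, -0.9]
gripper_width: 0.248
```

apply_moves(
  plan=[
    [[0, 0.1, -0.95, 0, 0, 0, 0], [0, 0.1, -0.95, 0, 0, 0, 0], [0, 0.1, -0.95, 0, 0, 0, 0], [0, 0.1, -0.95, 0, 0, 0, 0], [0, 0.1, -0.95, 0, 0, 0, 0], [0, 0.1, -0.95, 0, 0, 0, 0], [0, 0.1, -0.95, 0, 0, 0, 0], [0, 0.1, -0.95, 0, 0, 0, 0], [0, 0.1, -0.95, 0, 0, 0, 0], [0, 0.1, -0.95, 0, 0, 0, 0], [0, 0.1, -0.95, 0, 0, 0, 0]],
  ],
)

```text
time_s: 18.45
tcp_pos: [0.5101, -0.3629, 0.1348]
ee_rot: [[0.999, -0.045, 0.001], [-0.045, -0.999, 0.005], [0.0, -0.005, -1.0]]
wrist_force: [-0.2, 0.3, -1.0]
gripper_width: 0.249
```

```bash
python3 go.py .521 -.4285 .12 -3
```

```text
t 18.45 tcp [ 0.5101 -0.3629  0.1348] yaw -2.6 w 0.249 F [-0.2  0.3 -1. ] j [-21.  27.  -7.  -0. -57. 108.]
units [ 0.435 -2.625 -0.59 ] rot [-0.005  0.001 -0.008]
```

apply_moves(
  plan=[
    [[0, 0.15, -0.9, 0, 0, 0, 0], [0, 0.15, -0.9, 0, 0, 0, 0], [0, 0.1, -0.4, -0.2, 0, 0, 0], [0, 0, 0, -0.7, 0, 0, 0], [0, 0, 0, -0.8, 0, 0, 0], [0, 0, 0, -0.8, 0, 0, 0], [0, 0, 0, -0.3, 0, 0, 0], [0, 0, 0, 0, 0, 0, 0]],
  ],
)

```text
time_s: 19.12
tcp_pos: [0.5182, -0.4244, 0.0584]
ee_rot: [[0.999, -0.053, -0.001], [-0.053, -0.999, 0.007], [-0.001, -0.007, -1.0]]
wrist_force: [-0.6, 0.5, -0.3]
gripper_width: 0.253
```

```bash
python3 go.py .521 -.4285 .038 -3
```

```text
t 19.12 tcp [ 0.5182 -0.4244  0.0584] yaw -3.0 w 0.253 F [-0.6  0.5 -0.3] j [-26.  35.  -4.  -0. -51. 113.]
units [ 0.111 -0.165 -0.815] rot [-0.007 -0.001  0.   ]
```

apply_moves(
  plan=[
    [[0, 0.11, -0.16, -0.3, -0.006, 0, 0], [0, 0, 0, 0, 0, 0, 0], [0, 0, 0, -0.2, 0, 0, 0], [0, 0, 0, 0, 0, 0, 0]],
  ],
)

```text
time_s: 19.45
tcp_pos: [0.5224, -0.4282, 0.0465]
ee_rot: [[0.999, -0.051, 0.001], [-0.051, -0.999, -0.0], [0.001, 0.0, -1.0]]
wrist_force: [-0.4, 0.7, -1.3]
gripper_width: 0.254
```

```bash
python3 go.py .521 -.4285 .038 -3
```

```text
t 19.45 tcp [ 0.5224 -0.4282  0.0465] yaw -2.9 w 0.254 F [-0.4  0.7 -1.3] j [-26.  36.  -4.   0. -50. 113.]
units [-0.057 -0.012 -0.339] rot [ 0.     0.001 -0.001]
```

apply_moves(
  plan=[
    [[0, -0.05, -0.01, -0.25, 0, 0, 0], [0, 0, 0, -0.05, 0, 0, 0], [0, 0, 0, 0, 0, 0, 0]],
  ],
)

```text
time_s: 19.7
tcp_pos: [0.5224, -0.4289, 0.0404]
ee_rot: [[0.999, -0.05, 0.004], [-0.05, -0.999, -0.002], [0.004, 0.002, -1.0]]
wrist_force: [-0.1, -0.7, -0.6]
gripper_width: 0.252
```

```bash
python3 go.py .521 -.4285 .038 -3
```

```text
t 19.7 tcp [ 0.5224 -0.4289  0.0404] yaw -2.9 w 0.252 F [-0.1 -0.7 -0.6] j [-26.  37.  -4.   0. -49. 113.]
units [-0.057  0.016 -0.096] rot [ 0.002  0.004 -0.002]
```

apply_moves(
  plan=[
    [[0, -0.06, 0.02, -0.09, 0.002, 0.004, 0], [0, 0, 0, 0, 0, 0, 0], [60, 0, 0, 0, 0, 0, 0], [60, 0, 0, 0, 0, 0, 0], [60, 0, 0, 0, 0, 0, 0], [60, 0, 0, 0.4, 0, 0, 0], [60, 0, 0, 0.9, 0, 0, 0], [60, 0, 0, 0.9, 0, 0, 0], [60, 0, 0, 0.9, 0, 0, 0], [60, 0, 0, 0, 0, 0, 0]],
  ],
)

```text
time_s: 20.53
tcp_pos: [0.5205, -0.4289, 0.1216]
ee_rot: [[0.999, -0.05, -0.0], [-0.05, -0.999, -0.002], [-0.0, 0.002, -1.0]]
wrist_force: [-0.1, -0.1, 1.3]
gripper_width: 0.594
```

```bash
python3 go.py .357 -.287 .12 -31.7
```

```text
t 20.53 tcp [ 0.5205 -0.4289  0.1216] yaw -2.8 w 0.594 F [-0.1 -0.1  1.3] j [-26.  32.  -0.   0. -58. 113.]
units [-6.542  5.675 -0.065] rot [ 0.002 -0.001 -0.504]
```

apply_moves(
  plan=[
    [[60, -0.7, 0.6, 0, 0, 0, -0.06], [60, -0.9, 0.75, 0, 0, 0, -0.065], [60, -0.9, 0.75, 0, 0, 0, -0.065], [60, -0.9, 0.75, 0, 0, 0, -0.065], [60, -0.9, 0.75, 0, 0, 0, -0.065], [60, -0.9, 0.75, 0, 0, 0, -0.065], [60, -0.7, 0.65, 0, 0, 0, -0.065], [60, -0.2, 0.2, 0, 0, 0, -0.03], [60, 0, 0, 0, 0, 0, 0], [60, 0, 0, 0, 0, 0, 0]],
  ],
)

```text
time_s: 21.37
tcp_pos: [0.3636, -0.296, 0.1301]
ee_rot: [[0.851, -0.525, 0.012], [-0.525, -0.851, -0.014], [0.017, 0.006, -1.0]]
wrist_force: [0.1, -0.5, 0.5]
gripper_width: 0.602
```

```bash
python3 go.py .357 -.287 .07 -31.7;python3 look.py ro2 .521 -.4285 .02
```

```text
t 21.37 tcp [ 0.3636 -0.296   0.1301] yaw -31.7 w 0.602 F [ 0.1 -0.5  0.5] j [-19.  13. -30.   1. -47.  77.]
units [-0.264  0.358 -2.403] rot [ 0.014  0.012 -0.001]
```

View pics/ro2.png

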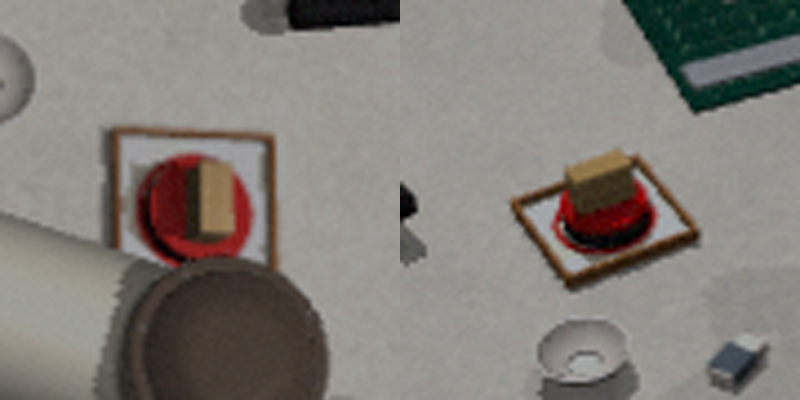

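Round block sits in its tray. On to the cross.

apply_moves(
  plan=[
    [[60, -0.26, 0.36, -0.3, 0.014, 0.012, 0], [60, 0, 0, -0.7, 0, 0, 0], [60, 0, 0, -0.8, 0, 0, 0], [60, 0, 0, -0.8, 0, 0, 0], [60, 0, 0, 0, 0, 0, 0], [60, 0, 0, 0, 0, 0, 0]],
  ],
)

```text
time_s: 21.97
tcp_pos: [0.3605, -0.2881, 0.0613]
ee_rot: [[0.851, -0.525, -0.0], [-0.525, -0.851, 0.001], [-0.001, -0.001, -1.0]]
wrist_force: [0.3, 0.5, 0.6]
gripper_width: 0.6
```

```bash
python3 go.py .357 -.287 .033 -31.7;python3 look.py cr1 .357 -.287 .02
```

```text
t 21.97 tcp [ 0.3605 -0.2881  0.0613] yaw -31.7 w 0.6 F [0.3 0.5 0.6] j [-18.  18. -34.  -0. -37.  77.]
units [-0.142  0.045 -1.133] rot [-0.001 -0.    -0.   ]
```

View pics/cr1.png

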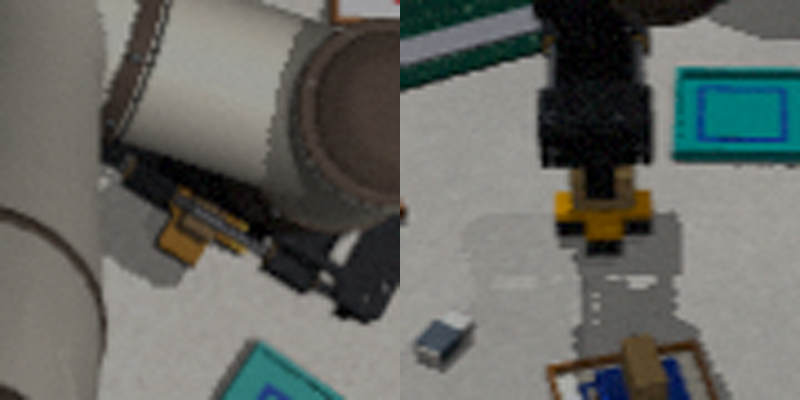

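apply_moves(
  plan=[
    [[60, -0.14, 0.04, -0.3, 0, 0, 0], [60, 0, 0, 0, 0, 0, 0], [60, 0, 0, -0.35, 0, 0, 0], [60, 0, 0, 0, 0, 0, 0]],
  ],
)

```text
time_s: 22.4
tcp_pos: [0.359, -0.2879, 0.0472]
ee_rot: [[0.851, -0.525, 0.007], [-0.525, -0.851, -0.001], [0.007, -0.003, -1.0]]
wrist_force: [-1.3, 0.8, 0.0]
gripper_width: 0.6
```

```bash
python3 go.py .357 -.287 .033 -31.7
```

```text
t 22.4 tcp [ 0.359  -0.2879  0.0472] yaw -31.7 w 0.6 F [-1.3  0.8  0. ] j [-18.  20. -36.  -0. -34.  77.]
units [-0.08   0.034 -0.567] rot [ 0.001  0.007 -0.   ]
```

apply_moves(
  plan=[
    [[60, -0.08, 0.03, -0.4, 0.001, 0.006, 0], [60, 0, 0, 0, 0, 0, 0], [60, 0, 0, 0, 0, 0, 0]],
  ],
)

```text
time_s: 22.65
tcp_pos: [0.3572, -0.2872, 0.0365]
ee_rot: [[0.851, -0.525, 0.002], [-0.525, -0.851, -0.0], [0.002, -0.001, -1.0]]
wrist_force: [0.6, 0.5, 0.2]
gripper_width: 0.598
```

```bash
python3 go.py .357 -.287 .033 -31.7
```

```text
t 22.65 tcp [ 0.3572 -0.2872  0.0365] yaw -31.7 w 0.598 F [0.6 0.5 0.2] j [-18.  21. -36.  -0. -33.  77.]
units [-0.007  0.009 -0.138] rot [ 0.     0.002 -0.   ]
```

apply_moves(
  plan=[
    [[60, 0, 0, -0.13, 0, 0.002, 0], [60, 0, 0, 0, 0, 0, 0], [0, 0, 0, 0, 0, 0, 0], [0, 0, 0, 0, 0, 0, 0], [0, 0, 0, 0, 0, 0, 0], [0, 0, 0, 0, 0, 0, 0], [0, 0, 0, 0, 0, 0, 0], [0, 0, 0, 0, 0, 0, 0]],
  ],
)

```text
time_s: 23.32
tcp_pos: [0.3575, -0.2874, 0.0331]
ee_rot: [[0.851, -0.525, 0.0], [-0.525, -0.851, -0.001], [0.001, 0.001, -1.0]]
wrist_force: [0.5, 0.5, -1.5]
gripper_width: 0.246
```

```bash
python3 go.py .3708 .2828 .14 19.5
```

```text
t 23.32 tcp [ 0.3575 -0.2874  0.0331] yaw -31.7 w 0.246 F [ 0.5  0.5 -1.5] j [-18.  21. -36.   0. -32.  77.]
units [ 0.531 22.806  4.276] rot [0.001 0.    0.893]
```

apply_moves(
  plan=[
    [[0, 0, 0, 0.7, 0, 0, 0], [0, 0, 0, 0.9, 0, 0, 0], [0, 0, 0, 0.9, 0, 0, 0], [0, 0.2, 0.4, 0.9, 0, 0, 0.02], [0, 0.4, 0.8, 0.6, 0, 0, 0.038], [0, 0.5, 0.9, 0, 0, 0, 0.038], [0, 0.5, 0.95, 0, 0, 0, 0.038], [0, 0.5, 0.95, 0, 0, 0, 0.038], [0, 0.5, 0.95, 0, 0, 0, 0.038], [0, 0.3, 0.95, 0, 0, 0, 0.038], [0, 0.2, 0.95, 0, 0, 0, 0.038], [0, 0.1, 0.95, 0, 0, 0, 0.038]],
  ],
)

```text
time_s: 24.32
tcp_pos: [0.4358, -0.0851, 0.1368]
ee_rot: [[0.975, -0.224, -0.003], [-0.224, -0.975, 0.001], [-0.004, -0.001, -1.0]]
wrist_force: [0.3, -0.4, -1.5]
gripper_width: 0.25
```

apply_moves(
  plan=[
    [[0, 0, 0.95, 0, 0, 0, 0.038], [0, 0, 0.95, 0, 0, 0, 0.038], [0, 0, 0.95, 0, 0, 0, 0.038], [0, 0, 0.95, 0, 0, 0, 0.038], [0, -0.2, 0.95, 0, 0, 0, 0.038], [0, -0.3, 0.95, 0, 0, 0, 0.038], [0, -0.4, 0.95, 0, 0, 0, 0.038], [0, -0.4, 0.95, 0, 0, 0, 0.038], [0, -0.4, 0.95, 0, 0, 0, 0.038], [0, -0.4, 0.95, 0, 0, 0, 0.038]],
  ],
)

```text
time_s: 25.15
tcp_pos: [0.379, 0.164, 0.1351]
ee_rot: [[0.985, 0.171, -0.006], [0.171, -0.985, 0.0], [-0.006, -0.001, -1.0]]
wrist_force: [0.1, 0.6, -0.6]
gripper_width: 0.251
```

```bash
python3 go.py .3708 .2828 .14 19.5
```

```text
t 25.15 tcp [0.379  0.164  0.1351] yaw 9.8 w 0.251 F [ 0.1  0.6 -0.6] j [ 46.   7. -35.  -0. -47.  54.]
units [-0.328  4.753  0.194] rot [ 0.    -0.006  0.168]
```

apply_moves(
  plan=[
    [[0, -0.05, 0.95, 0, 0, -0.006, 0.035], [0, -0.05, 0.95, 0, 0, 0, 0.035], [0, -0.05, 0.95, 0, 0, 0, 0.035], [0, -0.05, 0.95, 0, 0, 0, 0.035], [0, 0, 0.6, 0, 0, 0, 0.02], [0, 0, 0, 0, 0, 0, 0], [0, 0, 0, -0.5, 0, 0, 0], [0, 0, 0, -0.8, 0, 0, 0], [0, 0, 0, -0.8, 0, 0, 0], [0, 0, 0, -0.3, 0, 0, 0], [0, 0, 0, 0, 0, 0, 0]],
  ],
)

```text
time_s: 26.07
tcp_pos: [0.369, 0.2801, 0.073]
ee_rot: [[0.941, 0.338, -0.002], [0.338, -0.941, 0.0], [-0.002, -0.001, -1.0]]
wrist_force: [-0.6, 0.4, -0.1]
gripper_width: 0.249
```

```bash
python3 go.py .3708 .2828 .0375 19.5
```

```text
t 26.07 tcp [0.369  0.2801 0.073 ] yaw 19.8 w 0.249 F [-0.6  0.4 -0.1] j [ 57.  17. -33.  -0. -39.  53.]
units [ 0.073  0.108 -1.421] rot [-0.    -0.002 -0.004]
```

apply_moves(
  plan=[
    [[0, 0.07, 0.1, -0.4, 0, -0.002, -0.004], [0, 0, 0, -0.4, 0, 0, 0], [0, 0, 0, 0, 0, 0, 0], [0, 0, 0, 0, 0, 0, 0]],
  ],
)

```text
time_s: 26.4
tcp_pos: [0.3719, 0.2815, 0.0546]
ee_rot: [[0.943, 0.332, 0.001], [0.332, -0.943, 0.001], [0.001, -0.0, -1.0]]
wrist_force: [-1.2, -0.3, -0.3]
gripper_width: 0.257
```

```bash
python3 go.py .3708 .2828 .0375 19.5
```

```text
t 26.4 tcp [0.3719 0.2815 0.0546] yaw 19.4 w 0.257 F [-1.2 -0.3 -0.3] j [ 57.  19. -34.   0. -36.  52.]
units [-0.045  0.053 -0.682] rot [-0.001  0.001  0.002]
```

apply_moves(
  plan=[
    [[0, -0.04, 0.05, -0.4, 0, 0, 0], [0, 0, 0, -0.15, 0, 0, 0], [0, 0, 0, 0, 0, 0, 0], [0, 0, 0, 0, 0, 0, 0]],
  ],
)

```text
time_s: 26.73
tcp_pos: [0.3726, 0.2838, 0.0442]
ee_rot: [[0.943, 0.331, 0.005], [0.331, -0.943, 0.005], [0.006, -0.003, -1.0]]
wrist_force: [0.2, 0.5, -1.5]
gripper_width: 0.249
```

```bash
python3 go.py .3708 .2828 .0375 19.5
```

```text
t 26.73 tcp [0.3726 0.2838 0.0442] yaw 19.4 w 0.249 F [ 0.2  0.5 -1.5] j [ 57.  21. -35.   0. -34.  52.]
units [-0.072 -0.039 -0.268] rot [-0.005  0.005  0.003]
```

apply_moves(
  plan=[
    [[0, -0.07, -0.04, -0.25, -0.005, 0.005, 0.003], [0, 0, 0, 0, 0, 0, 0], [0, 0, 0, 0, 0, 0, 0]],
  ],
)

```text
time_s: 26.98
tcp_pos: [0.3714, 0.2834, 0.0391]
ee_rot: [[0.942, 0.335, 0.001], [0.335, -0.942, 0.002], [0.002, -0.002, -1.0]]
wrist_force: [-0.5, 0.1, -0.6]
gripper_width: 0.254
```

```bash
python3 go.py .3708 .2828 .0375 19.5
```

```text
t 26.98 tcp [0.3714 0.2834 0.0391] yaw 19.5 w 0.254 F [-0.5  0.1 -0.6] j [ 57.  21. -35.  -0. -34.  52.]
units [-0.024 -0.024 -0.063] rot [-0.002  0.001 -0.001]
```

apply_moves(
  plan=[
    [[0, -0.02, -0.02, -0.06, 0, 0, 0], [0, 0, 0, 0, 0, 0, 0], [60, 0, 0, 0, 0, 0, 0], [60, 0, 0, 0, 0, 0, 0], [60, 0, 0, 0, 0, 0, 0], [60, 0, 0, 0.4, 0, 0, 0], [60, 0, 0, 0.9, 0, 0, 0], [60, 0, 0, 0.9, 0, 0, 0], [60, 0, 0, 0.9, 0, 0, 0], [60, -0.4, 0.8, 0.5, 0, 0, 0], [60, -0.4, 0.9, 0.3, 0, 0, 0], [60, -0.4, 0.9, 0.3, 0, 0, 0]],
  ],
)

```text
time_s: 27.98
tcp_pos: [0.3398, 0.3448, 0.1467]
ee_rot: [[0.945, 0.328, -0.002], [0.328, -0.945, -0.002], [-0.002, 0.001, -1.0]]
wrist_force: [0.9, 0.4, 0.8]
gripper_width: 0.597
```

apply_moves(
  plan=[
    [[60, -0.5, 0.9, 0.1, 0, 0, 0], [60, -0.5, 0.9, 0.1, 0, 0, 0], [60, -0.5, 0.9, 0, 0, 0, 0], [60, -0.5, 0.9, 0, 0, 0, 0], [60, -0.5, 0.9, 0, 0, 0, 0], [60, -0.5, 0.9, 0, 0, 0, 0], [60, -0.5, 0.9, 0, 0, 0, 0], [60, -0.5, 0.5, 0, 0, 0, 0], [60, -0.5, 0, 0, 0, 0, 0], [60, 0, 0, 0, 0, 0, 0]],
  ],
)

```text
time_s: 28.82
tcp_pos: [0.2198, 0.5279, 0.1565]
ee_rot: [[0.943, 0.332, 0.003], [0.332, -0.943, 0.009], [0.005, -0.008, -1.0]]
wrist_force: [0.6, -1.2, 0.4]
gripper_width: 0.598
```

```bash
python3 go.py .3708 .2828 .0375 19.5
cat > chk.py <<'E'
import sys
from fit import *
from station import capture
T=[]
G={'round':(.5205,-.428),'square':(.4415,-.1085),'oblong':(.658,.157),'cross':(.370,.283)}
for cam in ('top','scene'):
    c=capture(cam);pickle.dump(c,open(cam+'.pkl','wb'))
    cv2.imwrite(f'pics/{sys.argv[1]}_{cam}.png',c['pixels'][:,:,::-1])
    for k,g in G.items():
        T.append(cv2.resize(ortho(c,*g,.004,.06),(200,200),interpolation=cv2.INTER_CUBIC))
cv2.imwrite(f'pics/{sys.argv[1]}.png',cv2.resize(np.vstack([np.hstack(T[:4]),np.hstack(T[4:])]),(800,400))[:,:,::-1])
E
python3 chk.py c1
```

```text
t 28.82 tcp [0.2198 0.5279 0.1565] yaw 19.4 w 0.598 F [ 0.6 -1.2  0.4] j [ 84.  20. -14.   0. -56.  26.]
units [ 6.038 -9.805 -4.762] rot [-0.009  0.003  0.002]
```

View pics/c1.png

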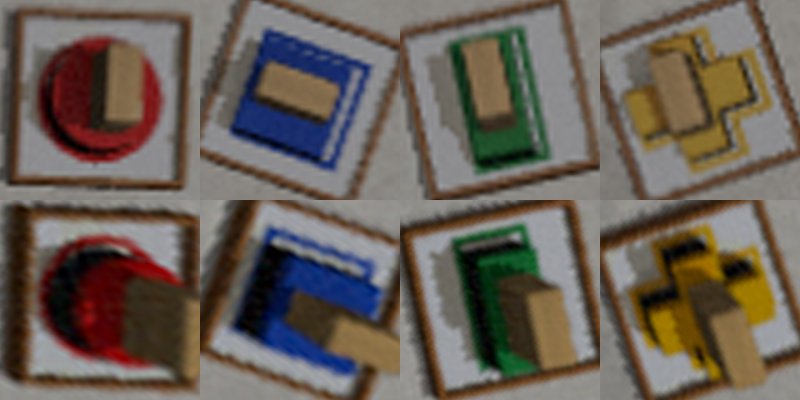

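View pics/c1_top.png

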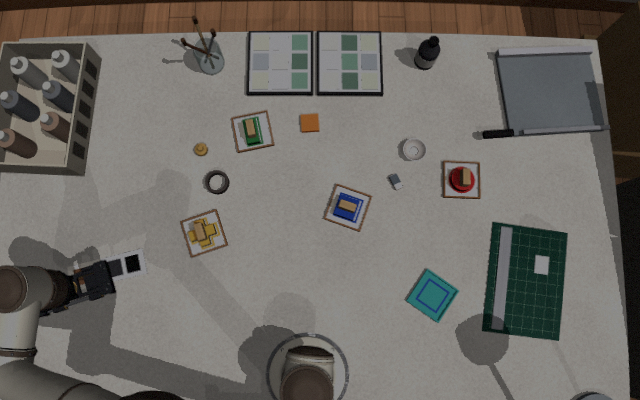

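```bash
cat > syn.py <<'E'
from fit import *
H=.06
def offset(P,d,k):
    if k=='round':return P*(1+d/.032)
    return P+d*np.sign(P) if k in('square','oblong') else np.array([[p[0]+d*np.sign(p[0]),p[1]+d*np.sign(p[1])] for p in P])
def labels(c,k,g,tray,blk,zc,d1=.006,d0=.0025,f=.004):
    n=240;F=lambda X:fill(X[:,:2],*g,H,n)
    on=lambda X:ray(c,proj(c,X),f)
    L=np.zeros((n,n),np.uint8)
    sq=lambda h:np.array([[h,h],[-h,h],[-h,-h],[h,-h]])
    outer=np.zeros((n,n),bool)
    for z in(0,.003,.006,.010):outer|=F(on(tf(sq(.052),tray,z)))
    L[outer]=1
    inner=F(on(tf(sq(.048),tray,f)))&F(on(tf(sq(.048),tray,.010)));L[inner]=2
    L[F(tf(offset(poly(k),d1,k),tray,f))]=3; L[F(tf(offset(poly(k),d0,k),tray,f))]=2
    P=poly(k);b=np.zeros((n,n),bool);cc=b.copy();w=b.copy()
    for z in np.linspace(0,zc,5):b|=F(on(tf(P,blk,f+z)))
    for z in np.linspace(zc,.02,4):cc|=F(on(tf(P,blk,f+z)))
    top=F(on(tf(P,blk,f+.02)))
    for z in np.linspace(.02,.052,9):w|=F(on(tf(BAR,blk,f+z)))
    wt=F(on(tf(BAR,blk,f+.052)))
    L[b]=4;L[cc]=5;L[top]=6;L[w]=7;L[wt]=8
    return L
def cost(img,L,w=None):
    c=0
    for l in range(9):
        p=img[L==l]
        if len(p)>5:
            m=np.median(p,0);c+=np.minimum(np.abs(p-m).sum(1),120).sum()
    return c/1e4
def run(c,k,g,yaw,pose_b=None):
    img=cv2.GaussianBlur(ortho(c,*g,.004,H),(3,3),0).astype(float)
    def f(p):return cost(img,labels(c,k,g,[p[0],p[1],p[2]],[p[0]+p[3],p[1]+p[4],p[2]+p[5]],.011,p[6],p[7]))
    best=None
    for bx,by in((0,0),(.003,.003),(-.003,.003),(0,.004)):
        p0=np.array([*g,np.deg2rad(yaw),bx,by,0,.006,.0025])
        S=np.vstack([p0]+[p0+d for d in np.diag([.003,.003,.04,.003,.003,.05,.001,.001])])
        for _ in range(2):
            r=minimize(f,p0,method='Nelder-Mead',options=dict(initial_simplex=S,maxiter=500,xatol=5e-5,fatol=.01))
            p0=r.x;S=np.vstack([p0]+[p0+d for d in np.diag([-.002,.002,.02,.002,-.002,-.03,.001,-.001])])
        if best is None or r.fun<best.fun:best=r
    p=best.x;L=labels(c,k,g,p[:3],[p[0]+p[3],p[1]+p[4],p[2]+p[5]],.011,p[6],p[7])
    o=img.astype(np.uint8).copy();e=(cv2.morphologyEx(L,cv2.MORPH_GRADIENT,np.ones((2,2)))>0);o[e]=(0,255,255)
    return p,best.fun,np.vstack([cv2.resize(img.astype(np.uint8),(200,200)),cv2.resize(o,(200,200))])
def main(tag,ks):
    G={'round':(.5205,-.428,-2),'square':(.4415,-.1085,70.3),'oblong':(.658,.157,12.1),'cross':(.370,.283,19.5)}
    T=[]
    for cam in('top','scene'):
        c=pickle.load(open(cam+'.pkl','rb'))
        for k in ks:
            x,y,a=G[k];p,fu,o=run(c,k,(x,y),a);T.append(o)
            print(cam,k,'tray',p[:2].round(4),np.rad2deg(p[2]).round(1),'blk-off mm',(p[3:5]*1e3).round(1),'dyaw',np.rad2deg(p[5]).round(1),'ring',(p[6:]*1e3).round(1),round(fu,2))
    h=np.hstack(T);cv2.imwrite(f'pics/{tag}.png',cv2.resize(h,(min(800,h.shape[1]),int(h.shape[0]*min(1,800/h.shape[1]))))[:,:,::-1])
    n=len(T)//2
    if n>1:
        cv2.imwrite(f'pics/{tag}.png',np.vstack([np.hstack([t[200:] for t in T[:n]]),np.hstack([t[200:] for t in T[n:]])])[:,:,::-1])
if __name__=='__main__':
    import sys;main(sys.argv[1],sys.argv[2:])
E
time python3 syn.py s1 round square oblong cross
```

```text
top round tray [ 0.5203 -0.4262] -2.0 blk-off mm [-0.8  0.5] dyaw 1.9 ring [6.2 0.2] 223.2
top square tray [ 0.4418 -0.107 ] 70.2 blk-off mm [-1.5  3.5] dyaw -0.1 ring [6.4 1.4] 189.58
top oblong tray [0.6573 0.158 ] 11.9 blk-off mm [-2.1  1.3] dyaw 1.0 ring [6.7 1.1] 198.37
top cross tray [0.3703 0.2843] 19.1 blk-off mm [0.  2.2] dyaw 0.7 ring [ 6.6 -0.5] 173.98
scene round tray [ 0.5227 -0.4268] -2.3 blk-off mm [-1.1  0.6] dyaw 1.0 ring [ 6.4 -0. ] 254.11
scene square tray [ 0.4437 -0.1081] 70.3 blk-off mm [-2.1  2.4] dyaw -0.1 ring [6.6 0.2] 251.93
scene oblong tray [0.66   0.1572] 12.0 blk-off mm [-2.2  1.6] dyaw 0.8 ring [6.8 1. ] 248.56
scene cross tray [0.3728 0.2839] 18.7 blk-off mm [0.1 0.8] dyaw 1.1 ring [ 6.1 -1.8] 258.18
real	4m33.047s
user	4m29.635s
sys	0m0.519s
```

View pics/s1.png

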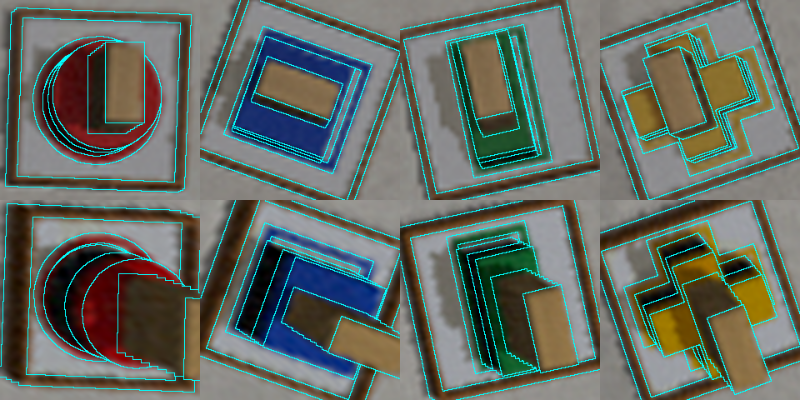

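apply_moves(
  plan=[
    [[60, 0.95, -0.7, 0, 0, 0, 0], [60, 0.95, -0.8, 0, 0, 0, -0.01], [60, 0.95, -0.8, 0, 0, 0, -0.01], [60, 0.95, -0.8, 0, 0, 0, -0.01], [60, 0.95, -0.8, 0, 0, 0, -0.01], [60, 0.95, -0.8, 0, 0, 0, -0.01], [60, 0.95, -0.8, 0, 0, 0, -0.01], [60, 0.95, -0.8, 0, 0, 0, -0.01], [60, 0.95, -0.8, 0, 0, 0, -0.01], [60, 0.95, -0.8, 0, 0, 0, -0.01], [60, 0.95, -0.8, 0, 0, 0, -0.01], [60, 0.95, -0.8, 0, 0, 0, -0.01]],
  ],
)

```text
time_s: 29.92
tcp_pos: [0.5166, 0.2673, 0.16]
ee_rot: [[0.976, 0.218, 0.006], [0.218, -0.976, 0.01], [0.008, -0.009, -1.0]]
wrist_force: [0.9, 0.1, 0.6]
gripper_width: 0.599
```

```bash
python3 go.py .6585 .1562 .12 12.1
```

```text
t 29.92 tcp [0.5166 0.2673 0.16  ] yaw 12.6 w 0.599 F [0.9 0.1 0.6] j [ 43.  21. -12.  -0. -56.  60.]
units [ 5.675 -4.442 -1.6  ] rot [-0.01   0.006 -0.009]
```

apply_moves(
  plan=[
    [[60, 0.95, -0.75, -0.2, -0.01, 0.006, -0.009], [60, 0.95, -0.75, -0.2, 0, 0, 0], [60, 0.95, -0.75, -0.3, 0, 0, 0], [60, 0.95, -0.75, -0.3, 0, 0, 0], [60, 0.95, -0.75, -0.3, 0, 0, 0], [60, 0.4, -0.3, -0.3, 0, 0, 0], [60, 0, 0, -0.4, 0, 0, 0], [60, 0, 0, 0, 0, 0, 0], [60, 0, 0, 0, 0, 0, 0]],
  ],
)

```text
time_s: 30.67
tcp_pos: [0.6528, 0.1429, 0.1091]
ee_rot: [[0.982, 0.189, -0.001], [0.189, -0.982, -0.001], [-0.001, 0.001, -1.0]]
wrist_force: [-0.1, 0.6, 0.0]
gripper_width: 0.598
```

```bash
python3 go.py .6585 .1562 .037 12.1
```

```text
t 30.67 tcp [0.6528 0.1429 0.1091] yaw 10.9 w 0.598 F [-0.1  0.6  0. ] j [ 26.  32.  -2.   0. -56.  75.]
units [ 0.226  0.532 -2.883] rot [ 0.001 -0.001  0.022]
```

apply_moves(
  plan=[
    [[60, 0.22, 0.53, 0, 0, 0, 0.03], [60, 0, 0, -0.6, 0, 0, 0], [60, 0, 0, -0.7, 0, 0, 0], [60, 0, 0, -0.5, 0, 0, 0], [60, 0, 0, 0, 0, 0, 0], [60, 0, 0, 0, 0, 0, 0]],
  ],
)

```text
time_s: 31.17
tcp_pos: [0.6567, 0.1652, 0.0685]
ee_rot: [[0.972, 0.233, 0.006], [0.233, -0.972, 0.003], [0.007, -0.001, -1.0]]
wrist_force: [0.2, 0.6, 0.0]
gripper_width: 0.598
```

```bash
python3 go.py .6585 .1562 .037 12.9
```

```text
t 31.17 tcp [0.6567 0.1652 0.0685] yaw 13.5 w 0.598 F [0.2 0.6 0. ] j [ 28.  35.  -3.   0. -52.  76.]
units [ 0.071 -0.362 -1.26 ] rot [-0.002  0.006 -0.01 ]
```

apply_moves(
  plan=[
    [[60, 0.07, -0.36, -0.2, -0.002, 0.006, -0.01], [60, 0, 0, 0, 0, 0, 0], [60, 0, 0, 0, 0, 0, 0]],
  ],
)

```text
time_s: 31.42
tcp_pos: [0.6592, 0.1585, 0.0664]
ee_rot: [[0.974, 0.227, 0.004], [0.227, -0.974, 0.002], [0.004, -0.001, -1.0]]
wrist_force: [0.1, 1.3, 0.0]
gripper_width: 0.597
```

```bash
python3 go.py .6585 .1562 .037 12.9
```

```text
t 31.42 tcp [0.6592 0.1585 0.0664] yaw 13.1 w 0.597 F [0.1 1.3 0. ] j [ 27.  35.  -3.   0. -52.  76.]
units [-0.028 -0.091 -1.174] rot [-0.002  0.004 -0.004]
```

apply_moves(
  plan=[
    [[60, -0.03, -0.09, -0.4, -0.002, 0.004, -0.004], [60, 0, 0, -0.4, 0, 0, 0], [60, 0, 0, -0.1, 0, 0, 0], [60, 0, 0, 0, 0, 0, 0], [60, 0, 0, 0, 0, 0, 0]],
  ],
)

```text
time_s: 31.83
tcp_pos: [0.659, 0.1555, 0.0428]
ee_rot: [[0.975, 0.222, 0.001], [0.222, -0.975, 0.001], [0.002, -0.0, -1.0]]
wrist_force: [-0.4, 0.1, 0.1]
gripper_width: 0.6
```

```bash
python3 go.py .6585 .1562 .037 12.9
```

```text
t 31.83 tcp [0.659  0.1555 0.0428] yaw 12.8 w 0.6 F [-0.4  0.1  0.1] j [ 27.  37.  -4.   0. -50.  76.]
units [-0.018  0.029 -0.233] rot [-0.001  0.001  0.002]
```

apply_moves(
  plan=[
    [[60, -0.02, 0.03, -0.23, 0, 0, 0], [60, 0, 0, 0, 0, 0, 0], [0, 0, 0, 0, 0, 0, 0], [0, 0, 0, 0, 0, 0, 0], [0, 0, 0, 0, 0, 0, 0], [0, 0, 0, 0, 0, 0, 0], [0, 0, 0, 0, 0, 0, 0], [0, 0, 0, 0, 0, 0, 0]],
  ],
)

```text
time_s: 32.5
tcp_pos: [0.6589, 0.1565, 0.0369]
ee_rot: [[0.975, 0.222, 0.002], [0.222, -0.975, 0.001], [0.003, -0.0, -1.0]]
wrist_force: [-0.4, -0.1, -0.3]
gripper_width: 0.254
```

```bash
python3 go.py .6606 .1548 .044 11.9
```

```text
t 32.5 tcp [0.6589 0.1565 0.0369] yaw 12.8 w 0.254 F [-0.4 -0.1 -0.3] j [ 27.  37.  -4.   0. -49.  76.]
units [ 0.069 -0.068  0.285] rot [-0.001  0.002 -0.016]
```

apply_moves(
  plan=[
    [[0, 0, 0, 0.28, 0, 0, 0], [0, 0.08, -0.06, 0, 0, 0.002, -0.015], [0, 0, 0, 0, 0, 0, 0], [0, 0, 0, 0, 0, 0, 0]],
  ],
)

```text
time_s: 32.83
tcp_pos: [0.6609, 0.1548, 0.0447]
ee_rot: [[0.979, 0.205, 0.0], [0.205, -0.979, 0.001], [0.0, -0.001, -1.0]]
wrist_force: [0.1, 0.1, -0.7]
gripper_width: 0.252
```

```bash
python3 go.py .661 .1551 .0365 11.9
```

```text
t 32.83 tcp [0.6609 0.1548 0.0447] yaw 11.9 w 0.252 F [ 0.1  0.1 -0.7] j [ 27.  37.  -3.  -0. -50.  75.]
units [ 0.005  0.01  -0.326] rot [-0.001  0.     0.001]
```

apply_moves(
  plan=[
    [[0, 0, 0.01, -0.2, 0, 0, 0], [0, 0, 0, -0.08, 0, 0, 0], [0, 0, 0, 0, 0, 0, 0]],
  ],
)

```text
time_s: 33.08
tcp_pos: [0.6608, 0.155, 0.0369]
ee_rot: [[0.979, 0.205, -0.0], [0.205, -0.979, 0.001], [0.0, -0.001, -1.0]]
wrist_force: [0.7, -0.1, -1.8]
gripper_width: 0.251
```

```bash
python3 go.py .661 .1551 .0365 11.9
```

```text
t 33.08 tcp [0.6608 0.155  0.0369] yaw 11.8 w 0.251 F [ 0.7 -0.1 -1.8] j [ 27.  37.  -4.  -0. -49.  75.]
units [ 0.006  0.006 -0.018] rot [-0.001 -0.     0.001]
```

Release, rise, go on to the square (via z 0.12).

apply_moves(
  plan=[
    [[60, 0, 0, 0, 0, 0, 0], [60, 0, 0, 0, 0, 0, 0], [60, 0, 0, 0, 0, 0, 0], [60, 0, 0, 0.4, 0, 0, 0], [60, 0, 0, 0.9, 0, 0, 0], [60, 0, 0, 0.9, 0, 0, 0], [60, 0, 0, 0.8, 0, 0, 0], [60, -0.5, -0.6, 0.4, 0, 0, 0.1], [60, -0.7, -0.85, 0, 0, 0, 0.1], [60, -0.7, -0.85, 0, 0, 0, 0.1], [60, -0.7, -0.85, 0, 0, 0, 0.1], [60, -0.7, -0.85, 0, 0, 0, 0.1]],
  ],
)

```text
time_s: 34.08
tcp_pos: [0.5805, 0.0562, 0.1327]
ee_rot: [[0.741, 0.671, 0.013], [0.671, -0.741, 0.003], [0.012, 0.006, -1.0]]
wrist_force: [-0.0, -0.2, 0.0]
gripper_width: 0.597
```

apply_moves(
  plan=[
    [[60, -0.7, -0.85, 0, 0, 0, 0.1], [60, -0.7, -0.85, 0, 0, 0, 0.1], [60, -0.7, -0.85, 0, 0, 0, 0.1], [60, -0.7, -0.85, 0, 0, 0, 0.1], [60, -0.7, -0.85, 0, 0, 0, 0.08], [60, -0.5, -0.7, 0, 0, 0, 0.02], [60, 0, 0, 0, 0, 0, 0], [60, 0, 0, 0, 0, 0, 0]],
  ],
)

```text
time_s: 34.75
tcp_pos: [0.4735, -0.0758, 0.1428]
ee_rot: [[0.302, 0.953, 0.022], [0.953, -0.302, 0.013], [0.019, 0.017, -1.0]]
wrist_force: [0.9, -0.4, 0.2]
gripper_width: 0.604
```

```bash
python3 go.py .4418 -.1075 .12 70.3
```

```text
t 34.75 tcp [ 0.4735 -0.0758  0.1428] yaw 72.4 w 0.604 F [ 0.9 -0.4  0.2] j [ 10.  13. -27.  -1. -49. 153.]
units [-1.269 -1.267 -0.91 ] rot [-0.013  0.023 -0.037]
```

apply_moves(
  plan=[
    [[60, -0.7, -0.7, 0, -0.013, 0.022, -0.035], [60, -0.5, -0.5, -0.3, 0, 0, 0], [60, 0, 0, -0.7, 0, 0, 0], [60, 0, 0, -0.8, 0, 0, 0], [60, 0, 0, -0.5, 0, 0, 0], [60, 0, 0, 0, 0, 0, 0], [60, 0, 0, 0, 0, 0, 0]],
  ],
)

```text
time_s: 35.33
tcp_pos: [0.4505, -0.1042, 0.0899]
ee_rot: [[0.334, 0.942, 0.016], [0.942, -0.334, -0.001], [0.005, 0.016, -1.0]]
wrist_force: [0.2, 0.4, 0.8]
gripper_width: 0.601
```

```bash
python3 go.py .4418 -.1075 .065 70.3
```

```text
t 35.33 tcp [ 0.4505 -0.1042  0.0899] yaw 70.5 w 0.601 F [0.2 0.4 0.8] j [  7.  15. -33.   0. -40. 153.]
units [-0.349 -0.134 -0.996] rot [ 0.001  0.016 -0.003]
```

apply_moves(
  plan=[
    [[60, -0.35, -0.13, -0.3, 0.001, 0.016, -0.003], [60, 0, 0, -0.5, 0, 0, 0], [60, 0, 0, 0, 0, 0, 0], [60, 0, 0, 0, 0, 0, 0]],
  ],
)

```text
time_s: 35.67
tcp_pos: [0.4441, -0.1065, 0.0719]
ee_rot: [[0.335, 0.942, 0.004], [0.942, -0.335, 0.001], [0.002, 0.004, -1.0]]
wrist_force: [0.7, -0.1, -0.3]
gripper_width: 0.6
```

```bash
python3 go.py .4418 -.1075 .037 70.3
```

```text
t 35.67 tcp [ 0.4441 -0.1065  0.0719] yaw 70.4 w 0.6 F [ 0.7 -0.1 -0.3] j [  7.  17. -35.  -0. -38. 153.]
units [-0.092 -0.038 -1.394] rot [-0.001  0.004 -0.002]
```

apply_moves(
  plan=[
    [[60, -0.09, -0.04, -0.4, -0.001, 0.004, -0.002], [60, 0, 0, -0.4, 0, 0, 0], [60, 0, 0, -0.2, 0, 0, 0], [60, 0, 0, 0, 0, 0, 0], [60, 0, 0, 0, 0, 0, 0]],
  ],
)

```text
time_s: 36.08
tcp_pos: [0.443, -0.1076, 0.0472]
ee_rot: [[0.337, 0.941, 0.004], [0.941, -0.337, -0.0], [0.001, 0.004, -1.0]]
wrist_force: [0.0, 0.5, 0.7]
gripper_width: 0.599
```

```bash
python3 go.py .4418 -.1075 .037 70.3
```

```text
t 36.08 tcp [ 0.443  -0.1076  0.0472] yaw 70.3 w 0.599 F [0.  0.5 0.7] j [  7.  19. -36.   0. -34. 153.]
units [-0.047  0.003 -0.408] rot [0.    0.004 0.   ]
```

apply_moves(
  plan=[
    [[60, -0.05, 0, -0.3, 0, 0.004, 0], [60, 0, 0, -0.1, 0, 0, 0], [60, 0, 0, 0, 0, 0, 0], [60, 0, 0, 0, 0, 0, 0]],
  ],
)

```text
time_s: 36.42
tcp_pos: [0.4422, -0.1075, 0.0369]
ee_rot: [[0.337, 0.941, 0.001], [0.941, -0.337, -0.0], [0.0, 0.001, -1.0]]
wrist_force: [1.0, -0.2, 0.5]
gripper_width: 0.602
```

```bash
python3 go.py .4418 -.1075 .037 70.3
```

```text
t 36.42 tcp [ 0.4422 -0.1075  0.0369] yaw 70.3 w 0.602 F [ 1.  -0.2  0.5] j [  7.  20. -37.   0. -33. 153.]
units [-0.016  0.002  0.002] rot [0.    0.001 0.   ]
```

apply_moves(
  plan=[
    [[0, 0, 0, 0, 0, 0, 0], [0, 0, 0, 0, 0, 0, 0], [0, 0, 0, 0, 0, 0, 0], [0, 0, 0, 0, 0, 0, 0], [0, 0, 0, 0, 0, 0, 0], [0, 0, 0, 0, 0, 0, 0], [0, 0, 0, 0.28, 0, 0, 0], [0, 0.05, -0.12, 0, 0, 0, 0], [0, 0, 0, 0, 0, 0, 0], [0, 0, 0, 0, 0, 0, 0]],
  ],
)

```text
time_s: 37.25
tcp_pos: [0.4438, -0.1108, 0.0453]
ee_rot: [[0.337, 0.941, 0.002], [0.941, -0.337, -0.0], [0.001, 0.002, -1.0]]
wrist_force: [0.0, -0.0, -1.0]
gripper_width: 0.252
```

```bash
python3 go.py .4436 -.1105 .037 70.3
```

```text
t 37.25 tcp [ 0.4438 -0.1108  0.0453] yaw 70.3 w 0.252 F [ 0. -0. -1.] j [  6.  20. -36.   0. -34. 154.]
units [-0.009  0.01  -0.333] rot [ 0.     0.002 -0.   ]
```

apply_moves(
  plan=[
    [[0, 0, 0, -0.2, 0, 0.002, 0], [0, 0, 0, -0.09, 0, 0, 0], [0, 0, 0, 0, 0, 0, 0]],
  ],
)

```text
time_s: 37.5
tcp_pos: [0.4439, -0.1109, 0.0375]
ee_rot: [[0.337, 0.941, 0.001], [0.941, -0.337, 0.0], [0.0, 0.0, -1.0]]
wrist_force: [-1.8, 0.3, 2.4]
gripper_width: 0.254
```

```bash
python3 go.py .4436 -.1105 .037 70.3
```

```text
t 37.5 tcp [ 0.4439 -0.1109  0.0375] yaw 70.3 w 0.254 F [-1.8  0.3  2.4] j [  6.  21. -36.  -0. -33. 154.]
units [-0.013  0.015 -0.021] rot [-0.     0.001  0.   ]
```

apply_moves(
  plan=[
    [[60, 0, 0, 0, 0, 0, 0], [60, 0, 0, 0, 0, 0, 0], [60, 0, 0, 0, 0, 0, 0], [60, 0, 0, 0.4, 0, 0, 0], [60, 0, 0, 0.9, 0, 0, 0], [60, 0, 0, 0.9, 0, 0, 0], [60, 0, 0, 0.9, 0, 0, 0], [60, 0, 0.6, 0.5, 0, 0, -0.03], [60, 0, 0.9, 0, 0, 0, -0.03], [60, 0, 0.95, 0, 0, 0, -0.03], [60, 0, 0.95, 0, 0, 0, -0.03], [60, 0, 0.95, 0, 0, 0, -0.03]],
  ],
)

```text
time_s: 38.5
tcp_pos: [0.4427, -0.0013, 0.1321]
ee_rot: [[0.487, 0.873, 0.0], [0.873, -0.487, 0.002], [0.002, -0.001, -1.0]]
wrist_force: [-0.1, 0.4, 0.3]
gripper_width: 0.598
```

apply_moves(
  plan=[
    [[60, 0, 0.95, 0, 0, 0, -0.03], [60, 0, 0.95, 0, 0, 0, -0.03], [60, 0, 0.95, 0, 0, 0, -0.03], [60, 0, 0.95, 0, 0, 0, -0.03], [60, 0, 0.95, 0, 0, 0, -0.03], [60, 0, 0.95, 0, 0, 0, -0.03], [60, 0, 0.95, 0, 0, 0, -0.03], [60, -0.2, 0.95, 0, 0, 0, -0.03], [60, -0.4, 0.95, 0, 0, 0, -0.03], [60, -0.5, 0.95, 0, 0, 0, -0.03], [60, -0.5, 0.95, 0, 0, 0, -0.03], [60, -0.5, 0.95, 0, 0, 0, -0.03]],
  ],
)

```text
time_s: 39.5
tcp_pos: [0.3876, 0.2986, 0.1339]
ee_rot: [[0.776, 0.631, 0.006], [0.631, -0.776, 0.003], [0.007, 0.001, -1.0]]
wrist_force: [0.7, 0.3, -0.1]
gripper_width: 0.6
```

apply_moves(
  plan=[
    [[60, -0.6, 0.9, 0, 0, 0, -0.03], [60, -0.6, 0.9, 0, 0, 0, -0.03], [60, -0.6, 0.9, 0, 0, 0, -0.03], [60, -0.6, 0.9, 0, 0, 0, -0.03], [60, -0.6, 0.9, 0, 0, 0, -0.03], [60, -0.6, 0.9, 0, 0, 0, -0.03], [60, -0.6, 0.9, 0, 0, 0, -0.03], [60, -0.5, 0.5, 0, 0, 0, 0], [60, 0, 0, 0, 0, 0, 0]],
  ],
)

```text
time_s: 40.25
tcp_pos: [0.2607, 0.4808, 0.1343]
ee_rot: [[0.893, 0.45, 0.008], [0.45, -0.893, 0.005], [0.009, -0.001, -1.0]]
wrist_force: [0.2, 0.4, -0.4]
gripper_width: 0.598
```

```bash
python3 go.py .3712 .283 .12 19.5; python3 chk.py c2; timeout 560 python3 syn.py s2 square oblong cross
```

```text
t 40.25 tcp [0.2607 0.4808 0.1343] yaw 26.7 w 0.598 F [ 0.2  0.4 -0.4] j [ 79.  20. -19.   0. -51.  38.]
units [ 4.422 -7.911 -0.573] rot [-0.004  0.008 -0.126]
top square tray [ 0.442  -0.1072] 70.1 blk-off mm [0.7 1.1] dyaw -0.0 ring [ 7.  -1.4] 177.47
top oblong tray [0.6575 0.1582] 11.7 blk-off mm [-0.8 -1.1] dyaw 0.1 ring [6.6 0.4] 192.49
top cross tray [0.3703 0.2842] 19.2 blk-off mm [-0.3  2.4] dyaw 0.7 ring [ 6.5 -1.1] 174.82
scene square tray [ 0.4438 -0.1083] 70.5 blk-off mm [ 0.1 -0.4] dyaw -0.3 ring [ 6.2 -0.3] 249.48
scene oblong tray [0.66   0.1568] 12.0 blk-off mm [-0.3  0.4] dyaw -0.8 ring [5.4 0. ] 249.77
scene cross tray [0.3728 0.2838] 19.1 blk-off mm [0.1 0.6] dyaw 0.3 ring [ 6.2 -0.1] 264.08
```

View pics/c2.png

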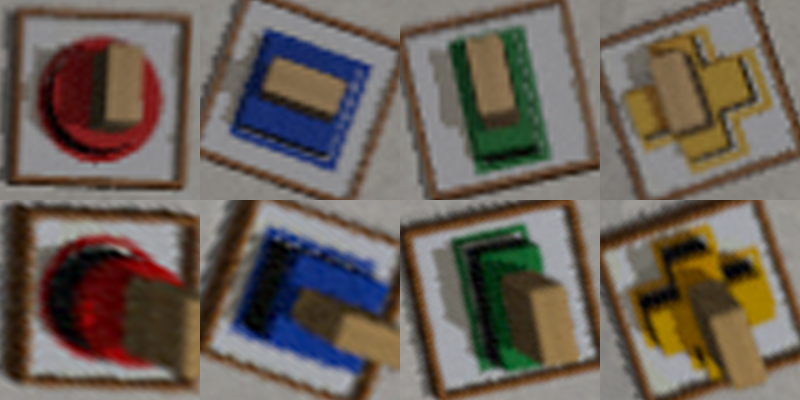

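View pics/c2_top.png

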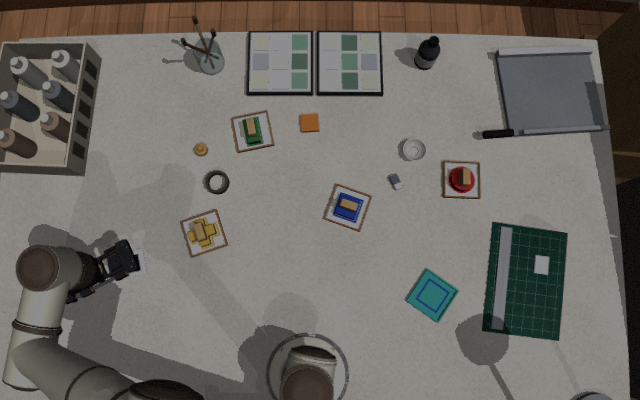

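```bash
python3 -c "
from station import finish_job;print(finish_job())"
```

```text
the job is handed in; nothing more can be done
None
```

All four printing blocks are flat in their matching trays, and the job is handed in at about 40 s of robot time. The gripper is open and clear of everything.

I picked each block up by its wooden grip and set it down over the outline. The first check showed the square about 3.5 mm off and the oblong about 2.5 mm off, so I gripped those two again and shifted them.

**Final checks** (block centre against tray centre, fitted in both camera pictures):

| Block | Top camera offset | Scene camera offset | Turn error |
|---|---|---|---|
| Square | 1.3 mm | 0.4 mm | within 0.3° |
| Oblong | 1.4 mm | 0.5 mm | within 0.8° |
| Round | 0.9 mm | 1.3 mm | any turn matches |
| Cross | 2.4 mm | 0.6 mm | 0.3 to 0.7° |

- **Cross:** the two cameras disagreed most here, mainly along y. I left it as placed.
- **Round:** its numbers come from the check before the two shifts; in the last picture it looked unmoved.
- **Bystanders:** by eye, the tape, the dish and the turquoise look-alike are in the same places in the last top picture as in the first.

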